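Set flatted rollers in the V-rack and hang up the spanner

ROBOT

A 6-joint arm with a two-finger parallel gripper is mounted at the origin on the work surface. World frame = base frame: x ahead of the robot, y to its left, z up, the work surface at z = 0. Lengths are in m, angles in degrees, forces in N, time in s.
With the tool pointing down it reaches from about 0.275 to 1 m from the base axis. Payload 8.4 kg.
Tool frame: the origin (TCP) lies on the centre line of the jaws, within the pads' length; the fingertips stand 8 mm ahead of it and the grasp point (between the pads) lies 11 mm behind it; z points along the fingers, y is the direction in which the jaws open and shut (so a half turn about z gives the same grasp; the last joint's range is limited). The gripper opens to 85 mm and grips with 20 to 120 N. Pads are 22 mm wide; open, the fingers measure 114 mm over their backs; the gripper's body (76 mm by 85 mm) begins 54 mm behind the grasp point. The pads swing forward as they close: fully open they stand 13 mm farther back than shut.
Start: joints at [76.009, 20.225, 93.587, -0, 66.188, -0.138], TCP at [0.15, 0.607, 0.239] pointing down, gripper open.
Joint ranges: [-150.9, 150.9], [-52.94, 120.26], [3.33, 152.33], [-74.26, 254.26], [0, 154.13], [-172.89, 172.89]. Speed limits (degrees/s): [127.2, 127.2, 159.86, 180, 180, 180].

INTERFACE

Orientations are given as a 3x3 rotation matrix whose columns are the frame's x, y, z axes.
In Python, from bench import * gives the robot as it stands. The module is installed in compiled form; this text tells all that it offers.
- The arm moves only by the tool arm_command, never from a script. Its argument "commands" is a list of rows, each a list of 4 numbers: the shift along the tool's x, y, z each as a share of 2 cm, from -1 to 1, then the turn about the tool's z as a share of 0.1 rad, from -1 to 1. A call has 1 to 5 rows; each row shifts and turns the commanded pose from where the row before left it, along the tool's axes as they then stand; what a row does not reach is not made up. A row lasts 1/12 s, in which the tool goes at most 41.7 mm and 7.16 degrees, less where a joint would pass 70% of its speed; a pose out of reach is approached as far as the arm can. A call with a number of a shift or a turn outside -1 to 1 is refused whole. A call with a gripper value outside its range is refused whole. "grip" is the closure in counts, from 0 (fully open) to 255 (shut), set as the call begins (left out, the last holds). The fingers move at their own pace and stop on an object; the grip force is fixed at half the most. Time passes only in rows, so rows that do not move let the fingers close. It gives the time, the measured TCP pose, the force and the opening at its end, in the units of the state.
- state(): the state, without advancing time (a new reading comes with each control period).
- grab_frame(name): name is "scene" or "top" or "wrist"; returns the picture (480x640x3 uint8, red, green, blue); there is no depth.
- calibration(name): a dict with "intrinsics" (3x3 intrinsics, pixels), "position" and "attitude" of the camera in the world. Camera axes: x right, y down, z forward; pixel columns grow to the right and rows downward; lengths in m; the calibration is good to about 2 mm. A picture is of the moment at which its call begins: read the wrist's pose just before it. calibration takes no time and is no camera call; for the wrist camera it gives the pose at the moment of the call.
- close_job(): hands the job in, once; it reports no verdict.
Trained networks look in the newest picture that a camera, given by its name, has taken for a name from the list of things; names that differ only in an ending like _2 or _b are one class to them, and where a whole thing is asked for, a point or a joint stands for the part that bears it (a point fixed in the world has none). Each returns a list of dicts, best first, with "p" (0 to 1); they miss things now and then, are a little off and sometimes report something else, mostly with a low value. They report only what shows in the picture. A call takes as long as a camera call.
- outline_of(target, camera): "region" (480x640 bool, what is visible of it) and "point" ([column, row] in pixels, amid what is visible of it).
The state is a dict: "t": time; "q": joint angles; "joint_velocities": joint speeds; "effort": joint torques, N m; "eef_pos": TCP position; "tool_rot": TCP orientation; "ft_force": force on the tool from outside, world axes, zero at the start; "moment": the same for the moment, N m; "finger_gap": finger opening in m.
Only numpy, scipy, OpenCV 4.12 (cv2) and the standard library are available. Lean on these libraries where they do the work, as an engineer would, in place of code of your own. Each camera call takes 0.05 s, during which the arm holds its last target. There are 200 camera calls.

TASK

Clear the spanner off the V-rack by hanging it by its eye on the peg of the tool stand. Then lay every roller from the tray in a groove of the white V-rack, one to a groove and reaching across both plates alike, and roll each one where it lies until you feel its flats drop home flat against a groove wall (either wall will do). Leave the bottle, the screw box and the jar where they stand.

Things in the scene. Friction and masses are not known exactly. Their poses are not given: they have to be found in the camera images.
- rack: fixed level V-rack: base 150 x 270 x 10 mm with two upright plates of slippery white plastic (friction 0.06), 20 mm thick, 262 mm long, centred at x = -47 and +47 mm, open between. Each has four 90-degree V-grooves along x (walls at 45 degrees) at y = -99, -33, +33, +99 mm; bottoms 34 mm and plate tops 60 mm above the bench, 52 mm wide at the top. Origin: middle of underside; z up.
- groove1 (a point): middle of the groove at y = -99 mm, between the plates, 62.3 mm above the bench: where a roller's axis lies (a flange on each plate) while round parts touch both walls. With its flats on a wall the axis sinks to 59.5 mm and shifts 2.8 mm towards that wall, and the roller's z points 135 degrees from straight up; it settles by its own weight over the last 15 degrees.
- groove2 (a point): the same for the groove at y = -33 mm. A roller in a groove can be turned in place by rubbing sideways (along the rack's y) across the top of its round waist with a shut gripper pressed on it with 5 to 15 N: one rub of 20 mm turns it 0.7 to 1.2 rad.
- groove3 (a point): the same for the groove at y = +33 mm
- groove4 (a point): the same for the groove at y = +99 mm
- tray: fixed shallow white tray 170 x 285 mm, rim 20 mm high, with two black rubber saddle strips shaped like the rack's plates (notches at y = -99, -33, +33, +99 mm; strips at x = -47, +47 mm, 20 mm thick, tops 52 mm high) in which the rollers lie at first, along the tray's x, axes 54.3 mm above the bench, flats turned more or less up. Origin: middle of the underside; z up.
- roller1: aluminium spool-like roller 130 mm long, about 0.22 kg (0.15 to 0.3): round waist 36 mm in diameter, 60 mm long, between two flanges (30 to 65 mm from the middle) 40 mm in diameter, each with one flat milled along it, 16 mm from the axis, 24 mm wide; both flats in one plane. Origin: its middle, on the axis; x along the axis; z = outward normal of the flats. May be absent.
- roller2: the same as roller1
- roller3: the same as roller1
- roller4: the same as roller1
- spanner: flat steel spanner 8 mm thick, 210 mm long, 0.16 kg, lying at first across the grooves on top of the rack's nearer (-x) plate, underside 60 mm above the bench: bar 20 mm wide, an eye at the +x end (hole 36 mm, ring 54 mm across), a 40 mm wide open jaw at the -x end. Origin: underside, middle of the bar, near its balance point; x along the bar to the eye.
- spanner_eye (a point): centre of the eye's hole, 80 mm from the spanner's origin, at half its thickness
- stand: fixed tool stand: base 100 x 110 x 12 mm, post 24 mm wide, 255 mm high, and a steel peg 8 mm in diameter, 55 mm long, that rises at 45 degrees from the post's front face towards the stand's -x. The eye passes over the peg with the spanner level; let go, it slides to the post and swings down. Origin: on the bench, 22 mm before the post's front face; z up.
- peg_root (a point): where the peg's centre line leaves the post, 225 mm above the bench
- peg_tip (a point): outer end of the peg, 264 mm above the bench
- wash_bottle: bystander: white bottle, 60 mm in diameter, 150 mm high; origin under its centre
- screw_box: bystander: grey open box 100 x 70 x 45 mm; origin under its centre
- sample_jar: bystander: jar, 64 mm in diameter, 70 mm high; origin under its centre

How it is judged (in metres and radians):
On the way:
1. the spanner hangs by its eye on the peg, let go (horizontal distance between spanner_eye and peg_root below 0.03 m and z of spanner_eye in the frame of stand between 0.19 and 0.24 m and angle between spanner's own x axis and vertical below 0.35 rad and linear speed of spanner below 0.05 m/s and contact force between spanner and the fingers below 0.1 N), for 0.3 s.
At the end, for the whole second after the job is handed in: Spanner hanging still by its eye on the peg, jaw down (within 0.35 rad of vertical). Every roller present at rest in a groove, along it within 0.06 rad, centred within 15 mm along it, flats on a groove wall within 0.16 rad (axis lower than 60.8 mm) (horizontal distance between spanner_eye and peg_root below 0.03 m and z of spanner_eye in the frame of stand between 0.19 and 0.24 m and angle between spanner's own x axis and vertical below 0.35 rad and linear speed of spanner below 0.05 m/s and z of roller1 in the frame of rack between 0.057 and 0.0608 m and x of roller1 in the frame of rack between -0.015 and 0.015 m and angle between the x axis of each of roller1, roller2, roller3, roller4 and the x axis of rack, either way round below 0.06 rad and angle between roller1's own z axis and vertical between 2.196 and 2.516 rad and (y of roller1 in the frame of rack between -0.107 and -0.091 m or y of roller1 in the frame of rack between -0.041 and -0.025 m or y of roller1 in the frame of rack between 0.025 and 0.041 m or y of roller1 in the frame of rack between 0.091 and 0.107 m) and linear speed of each of roller1, roller2, roller3, roller4 below 0.03 m/s and z of roller2 in the frame of rack between 0.057 and 0.0608 m and x of roller2 in the frame of rack between -0.015 and 0.015 m and angle between roller2's own z axis and vertical between 2.196 and 2.516 rad and (y of roller2 in the frame of rack between -0.107 and -0.091 m or y of roller2 in the frame of rack between -0.041 and -0.025 m or y of roller2 in the frame of rack between 0.025 and 0.041 m or y of roller2 in the frame of rack between 0.091 and 0.107 m) and z of roller3 in the frame of rack between 0.057 and 0.0608 m and x of roller3 in the frame of rack between -0.015 and 0.015 m and angle between roller3's own z axis and vertical between 2.196 and 2.516 rad and (y of roller3 in the frame of rack between -0.107 and -0.091 m or y of roller3 in the frame of rack between -0.041 and -0.025 m or y of roller3 in the frame of rack between 0.025 and 0.041 m or y of roller3 in the frame of rack between 0.091 and 0.107 m) and z of roller4 in the frame of rack between 0.057 and 0.0608 m and x of roller4 in the frame of rack between -0.015 and 0.015 m and angle between roller4's own z axis and vertical between 2.196 and 2.516 rad and (y of roller4 in the frame of rack between -0.107 and -0.091 m or y of roller4 in the frame of rack between -0.041 and -0.025 m or y of roller4 in the frame of rack between 0.025 and 0.041 m or y of roller4 in the frame of rack between 0.091 and 0.107 m)); the robot touches nothing.
It fails at once if the wash bottle is shoved away or knocked over (distance of wash_bottle from where it was at the start of the episode above 0.03 m or angle between wash_bottle's own z axis and vertical above 0.5 rad).
It fails at once if the screw box is shoved away or knocked over (distance of screw_box from where it was at the start of the episode above 0.03 m or angle between screw_box's own z axis and vertical above 0.5 rad).
It fails at once if the sample jar is shoved away or knocked over (distance of sample_jar from where it was at the start of the episode above 0.03 m or angle between sample_jar's own z axis and vertical above 0.5 rad).
Of roller1, roller2, roller3, roller4 only 3 to 4 are there at a start; the rules pass over those that are not, and their reading is None.
At some moment in a run one of roller1, roller2, roller3, roller4 may be knocked a few centimetres aside while the robot is not near it.
Once in a run the grip may slacken for a moment while it holds something.
It also fails if it takes over 210 s, if anything falls off the work surface, if the arm or the gripper's body presses on something with over 40 N, if the wrist force passes 120 N, or if a joint passes its speed limit or range.

## Working session

There is one attempt and no reset: what is moved stays moved. The work goes in short steps, Python scripts to look and compute and a tool call to move; the robot and the scene stay as the last step left them, time stands still between calls to the robot, and variables do not carry over. Pictures are saved under pics/ and viewed, on a budget of 14 in all, crops included, one or two more only if the job needs it, and the job is handed in when it is done.

Besides the shell and the picture viewer there is one more tool, called after "Request:" by a JSON object that holds its "name" and its "arguments", one argument or row to a line. arm_command: Moves the arm, as the interface text tells. Its arguments: {"type":"object","properties":{"commands":{"type":"array","items":{"type":"array","items":{"type":"number"}}},"grip":{"type":"number"}},"required":["commands"]}

```bash
mkdir -p pics
cat > h.py <<'E'
from bench import *
import numpy as np, cv2
def save(cam,fn,crop=None,scale=1):
    im=grab_frame(cam); o=im
    if crop: x0,y0,x1,y1=crop; o=im[y0:y1,x0:x1]
    if scale!=1: o=cv2.resize(o,None,fx=scale,fy=scale,interpolation=cv2.INTER_CUBIC)
    cv2.imwrite('pics/'+fn,cv2.cvtColor(o,cv2.COLOR_RGB2BGR)); return im
def ray(cam,uv,z,c=None):
    c=c or calibration(cam); d=np.array(c["attitude"])@np.linalg.inv(c["intrinsics"])@np.array([uv[0],uv[1],1.])
    p=np.array(c["position"]); return p+d*(z-p[2])/d[2]
def proj(cam,P,c=None):
    c=c or calibration(cam); q=np.array(c["attitude"]).T@(np.array(P)-c["position"]); q=np.array(c["intrinsics"])@q; return q[:2]/q[2]
E
python3 - <<'E'
from h import *
s=state(); print({k:np.round(v,3).tolist() for k,v in s.items()})
for c in ("top","scene","wrist"): 
    k=calibration(c); print(c,np.round(k["position"],3),np.round(k["attitude"],3).tolist(),np.round(k["intrinsics"],1).tolist())
a=save("top","top0.png"); save("scene","scene0.png")
E
```

```text
{'t': 0.0, 'q': [76.008, 20.261, 93.63, 0.001, 66.187, -0.137], 'joint_velocities': [-0.079, -0.09, 0.062, -0.012, 0.032, -0.056], 'effort': [0.001, -60.523, -34.21, 0.0, 0.009, -0.0], 'eef_pos': [0.15, 0.606, 0.239], 'tool_rot': [[-0.971, 0.239, -0.0], [0.239, 0.971, -0.001], [0.0, -0.001, -1.0]], 'ft_force': [0.588, -0.386, -0.743], 'moment': [-0.022, -0.002, -0.061], 'finger_gap': 0.086}
top [0.534 0.069 1.267] [[-0.024, -0.998, 0.066], [-1.0, 0.023, -0.019], [0.017, -0.066, -0.998]] [[528.3, 0.0, 322.5], [0.0, 528.3, 241.6], [0.0, 0.0, 1.0]]
scene [ 1.291 -0.166  0.966] [[0.314, 0.711, -0.629], [0.949, -0.244, 0.198], [-0.013, -0.66, -0.752]] [[451.5, 0.0, 308.0], [0.0, 451.5, 239.0], [0.0, 0.0, 1.0]]
wrist [0.084 0.622 0.374] [[0.239, 0.936, 0.259], [0.971, -0.23, -0.065], [-0.002, 0.267, -0.964]] [[431.5, 0.0, 316.2], [0.0, 431.5, 245.5], [0.0, 0.0, 1.0]]
```

View pics/top0.png

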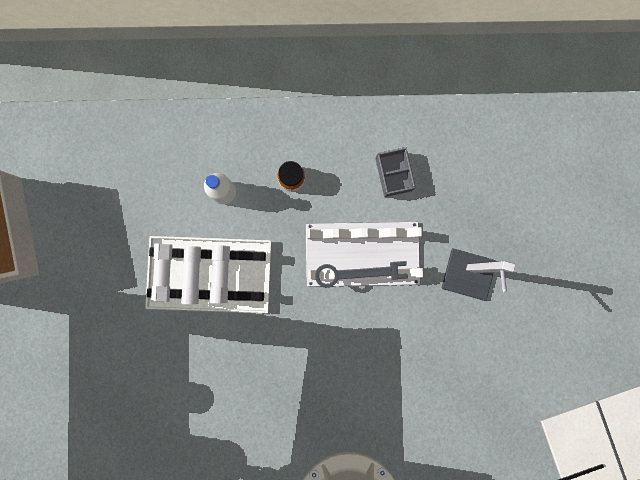

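View pics/scene0.png

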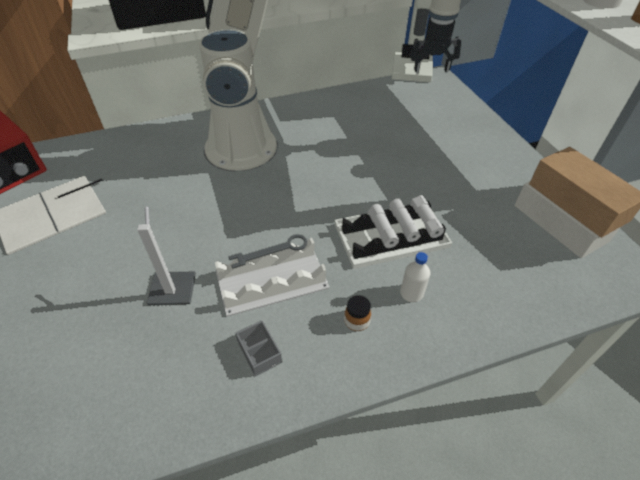

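Run:
```python
from h import *
im=save("top","top1.png",(140,130,540,330),2)
c=calibration("top")
for n in ("rack","tray","roller1","spanner","stand","wash_bottle","screw_box","sample_jar"):
    for o in outline_of(n,"top")[:4]:
        m=o["region"].astype(np.uint8)
        if m.sum()<5: continue
        r=cv2.minAreaRect(np.argwhere(m)[:,::-1].astype(np.float32)); b=cv2.boxPoints(r)
        print(n,round(o["p"],2),np.round(o["point"],1),"c",np.round(r[0],1),np.round(r[1],1),round(r[2],1),"w0",np.round(ray("top",r[0],0,c)[:2],3), "z54",np.round(ray("top",r[0],.056,c)[:2],3))
        if n in("rack","tray"): print([np.round(ray("top",p,0.0,c)[:2],3).tolist() for p in b])
print(proj("top",state()["eef_pos"]))
```

```text
tray 0.93 [230.1 273.3] c [207.9 274. ] [123.3  72.7] 2.1 w0 [0.546 0.32 ] z54 [0.546 0.309]
[[0.469, 0.47], [0.642, 0.463], [0.624, 0.169], [0.451, 0.178]]
roller1 0.95 [164.1 271.9] c [161.4 272.8] [18.2 58.8] 3.6 w0 [0.552 0.43 ] z54 [0.551 0.414]
roller1 0.77 [221.3 274. ] c [219.7 273.6] [19.3 57.6] 2.9 w0 [0.546 0.292] z54 [0.546 0.282]
roller1 0.74 [189.9 274.3] c [190.8 274.7] [17.  57.4] 2.9 w0 [0.545 0.361] z54 [0.545 0.348]
spanner 0.69 [363.9 272.2] c [360.4 273.6] [23.3 92.8] 86.9 w0 [ 0.538 -0.044] z54 [ 0.538 -0.039]
stand 0.78 [472.2 272.4] c [477.4 276.4] [67.4 43.7] 14.0 w0 [ 0.525 -0.326] z54 [ 0.525 -0.308]
wash_bottle 0.6 [220.3 186.7] c [219.3 187.8] [33.9 26.2] 45.0 w0 [0.753 0.291] z54 [0.743 0.281]
screw_box 0.74 [394.3 172.3] c [394.6 171.5] [45.4 33.5] 76.0 w0 [ 0.784 -0.134] z54 [ 0.773 -0.125]
sample_jar 0.61 [290.6 178.8] c [291.  175.5] [29. 26.] 90.0 w0 [0.779 0.117] z54 [0.769 0.115]
[ 31.04427704 489.03365736]
```

View pics/top1.png

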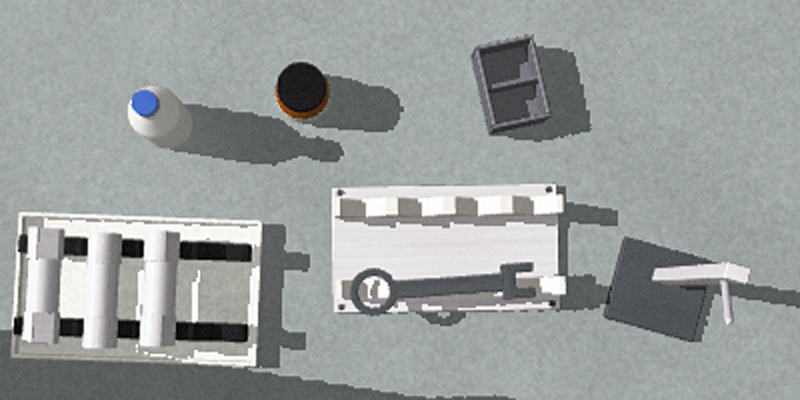

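Run:
```python
from h import *
c=calibration("top")
f=lambda u,v,z:ray("top",(140+u/2-.25,130+v/2-.25),z,c)
C=np.array([f(332,187,.01),f(558,184,.01),f(561,310,.01),f(333,313,.01)])[:,:2]
print("rack corners",C.round(3).tolist(),"ctr",C.mean(0).round(4)); 
d=(C[0]-C[1]+C[3]-C[2]); print("rack y axis ang",np.degrees(np.arctan2(d[1],d[0])), np.linalg.norm(C[0]-C[1]),np.linalg.norm(C[0]-C[3]))
e=f(374,291,.064);j=f(520,282,.064);b=f(448,286,.064)
print("eye",e.round(3),"jaw",j.round(3),"mid",b.round(3), "ang",np.degrees(np.arctan2(*(e-j)[[1,0]])))
B=[f(*p,.012)[:2] for p in((627,237),(738,267),(695,342),(605,317))]
print("stand base",np.round(B,3).tolist())
print("pegroot",f(727,280,.225).round(3),"tip",f(728,320,.264).round(3),"posttop corners",[f(*p,.255).round(3).tolist() for p in((748,264),(749,278),(717,281))])
```

```text
rack corners [[0.661, 0.084], [0.659, -0.187], [0.508, -0.185], [0.511, 0.086]] ctr [ 0.585  -0.0504]
rack y axis ang 89.40646499243974 0.2709077615962149 0.1499984713918788
eye [0.536 0.038 0.064] jaw [ 0.542 -0.128  0.064] mid [ 0.54  -0.046  0.064] ang 92.12953466622805
stand base [[0.593, -0.267], [0.554, -0.398], [0.467, -0.343], [0.499, -0.237]]
pegroot [ 0.538 -0.308  0.225] tip [ 0.5   -0.293  0.264] posttop corners [[0.553, -0.318, 0.255], [0.54, -0.318, 0.255], [0.537, -0.287, 0.255]]
```

Request:
{"name": "arm_command", "arguments": {
  "commands": [
    [0,0,0,1],
    [0,0,0,1],
    [0,0,0,1],
    [0,0,0,1],
    [0,0,0,1]
  ],
  "grip": 60
}}

```text
t: 0.97
eef_pos: [0.1497, 0.6068, 0.2393]
tool_rot: [[-0.734, 0.679, 0.0], [0.679, 0.734, -0.0], [-0.0, 0.0, -1.0]]
ft_force: [0.1, -0.7, 0.4]
finger_gap: 0.0653
```

Request:
{"name": "arm_command", "arguments": {
  "commands": [
    [0,0,0,1],
    [0,0,0,1],
    [0,0,0,1],
    [0,0,0,1],
    [0,0,0,1]
  ]
}}

```text
t: 1.38
eef_pos: [0.1496, 0.6068, 0.2393]
tool_rot: [[-0.318, 0.948, -0.0], [0.948, 0.318, 0.0], [0.0, -0.0, -1.0]]
ft_force: [0.0, -0.4, 0.1]
finger_gap: 0.0653
```

Request:
{"name": "arm_command", "arguments": {
  "commands": [
    [0,0,0,1],
    [0,0,0,1],
    [0,0,0,0.93]
  ]
}}

```text
t: 1.63
eef_pos: [0.1497, 0.6068, 0.2393]
tool_rot: [[-0.031, 1.0, 0.0], [1.0, 0.031, 0.0], [0.0, 0.0, -1.0]]
ft_force: [0.9, 0.3, -0.4]
finger_gap: 0.0652
```

Request:
{"name": "arm_command", "arguments": {
  "commands": [
    [-1,0.6,0,0],
    [-1,0.6,0,0],
    [-1,0.6,0,0],
    [-1,0.6,0,0],
    [-1,0.6,0,0]
  ]
}}

```text
t: 2.05
eef_pos: [0.2136, 0.5082, 0.2393]
tool_rot: [[-0.036, 0.999, 0.0], [0.999, 0.036, 0.0], [0.0, 0.0, -1.0]]
ft_force: [-0.8, -0.9, 0.4]
finger_gap: 0.0654
```

Request:
{"name": "arm_command", "arguments": {
  "commands": [
    [-1,0.6,0,0],
    [-1,0.6,0,0],
    [-1,0.6,0,0],
    [-1,0.6,0,0],
    [-1,0.6,0,0]
  ]
}}

```text
t: 2.47
eef_pos: [0.2773, 0.4103, 0.2394]
tool_rot: [[-0.036, 0.999, 0.0], [0.999, 0.036, 0.0], [0.0, 0.0, -1.0]]
ft_force: [-0.1, 0.2, 0.6]
finger_gap: 0.0651
```

Request:
{"name": "arm_command", "arguments": {
  "commands": [
    [-0.97,0.533,0,0],
    [-0.97,0.533,0,0],
    [-0.97,0.533,0,0],
    [-0.97,0.533,0,0],
    [-0.97,0.533,0,0]
  ]
}}

```text
t: 2.88
eef_pos: [0.334, 0.3153, 0.2395]
tool_rot: [[-0.036, 0.999, 0.0], [0.999, 0.036, 0.0], [0.0, 0.0, -1.0]]
ft_force: [0.6, -0.1, 0.2]
finger_gap: 0.0653
```

Request:
{"name": "arm_command", "arguments": {
  "commands": [
    [-0.97,0.533,0,0],
    [-0.97,0.533,0,0],
    [-0.97,0.533,0,0],
    [-0.97,0.533,0,0],
    [-0.97,0.533,0,0]
  ]
}}

```text
t: 3.3
eef_pos: [0.3908, 0.2203, 0.2395]
tool_rot: [[-0.036, 0.999, 0.0], [0.999, 0.036, 0.0], [0.0, 0.0, -1.0]]
ft_force: [0.1, 0.1, -0.2]
finger_gap: 0.0654
```

Request:
{"name": "arm_command", "arguments": {
  "commands": [
    [-0.97,0.533,0,0],
    [-0.97,0.533,0,0],
    [-0.97,0.533,0,0],
    [-0.97,0.533,0,0],
    [-0.97,0.533,0,0]
  ]
}}

```text
t: 3.72
eef_pos: [0.4475, 0.1252, 0.2395]
tool_rot: [[-0.036, 0.999, 0.0], [0.999, 0.036, 0.0], [0.0, 0.0, -1.0]]
ft_force: [-0.1, 0.0, -0.2]
finger_gap: 0.0653
```

Request:
{"name": "arm_command", "arguments": {
  "commands": [
    [-0.97,0.533,0,0],
    [-0.97,0.533,0,0],
    [-0.97,0.533,0,0],
    [-0.97,0.533,0,0],
    [-0.97,0.533,0,0]
  ]
}}

```text
t: 4.13
eef_pos: [0.5043, 0.0301, 0.2394]
tool_rot: [[-0.036, 0.999, 0.0], [0.999, 0.036, 0.0], [0.0, 0.0, -1.0]]
ft_force: [0.5, 0.7, 1.0]
finger_gap: 0.0655
```

Request:
{"name": "arm_command", "arguments": {
  "commands": [
    [-0.97,0.533,0,0],
    [-0.97,0.533,0,0],
    [-0.97,0.533,0,0],
    [0,0,0,0],
    [0,0,0,0]
  ]
}}

```text
t: 4.55
eef_pos: [0.5381, -0.0265, 0.2392]
tool_rot: [[-0.034, 0.999, -0.0], [0.999, 0.034, 0.0], [0.0, -0.0, -1.0]]
ft_force: [-0.1, 0.8, -1.0]
finger_gap: 0.0654
```

Run:
```python
from h import *
c=calibration("wrist"); print(state()["eef_pos"])
im=save("wrist","w1.png")
for n,P in(("eye",[.536,.038,.064]),("org",[.539,-.042,.064]),("jaw",[.542,-.128,.064]),("g3near",[.538,-.017,.034]),("g4",[.538,.049,.034])): print(n,proj("wrist",P,c).round(0))
for o in outline_of("spanner","wrist")[:1]:
    r=cv2.minAreaRect(np.argwhere(o["region"])[:,::-1].astype(np.float32)); print(o["p"],o["point"],r)
```

```text
[ 0.53806358 -0.02653657  0.23915854]
eye [317. 129.]
org [317. 240.]
jaw [317. 345.]
g3near [317. 200.]
g4 [320. 114.]
0.79 [320.5, 219.9] ((316.0, 226.0), (278.0, 76.0), 90.0)
```

View pics/w1.png

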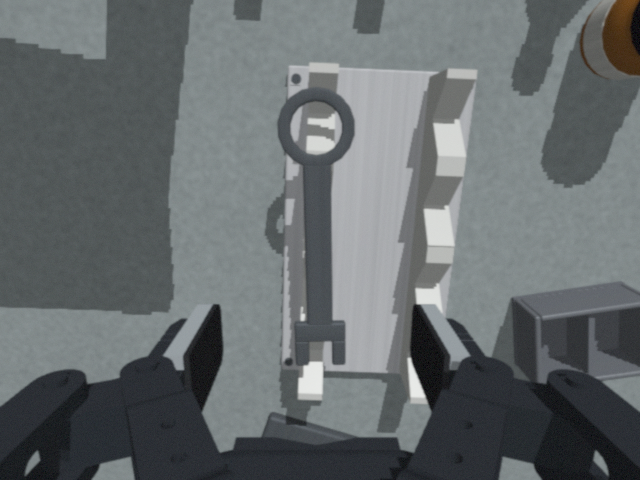

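Request:
{"name": "arm_command", "arguments": {
  "commands": [
    [-0.05,0,1,0],
    [0,0,1,0],
    [0,0,1,0],
    [0,0,1,0],
    [0,0,1,0]
  ]
}}

```text
t: 5.07
eef_pos: [0.5374, -0.0258, 0.1387]
tool_rot: [[-0.037, 0.999, 0.0], [0.999, 0.037, 0.0], [0.0, 0.0, -1.0]]
ft_force: [0.4, 1.0, -0.3]
finger_gap: 0.0652
```

Request:
{"name": "arm_command", "arguments": {
  "commands": [
    [0,0,1,0],
    [0,0,1,0],
    [0,0,1,0],
    [0,0,0.7,0],
    [0,0,0,0]
  ]
}}

```text
t: 5.48
eef_pos: [0.5355, -0.0258, 0.0629]
tool_rot: [[-0.037, 0.999, -0.005], [0.999, 0.037, 0.0], [0.001, -0.005, -1.0]]
ft_force: [-0.4, 0.4, 0.4]
finger_gap: 0.065
```

Request:
{"name": "arm_command", "arguments": {
  "commands": [
    [0,0,0,0],
    [0,0,0,0],
    [0,0,0,0],
    [0,0,0,0],
    [0,0,0,0]
  ],
  "grip": 255
}}

```text
t: 5.9
eef_pos: [0.5389, -0.0267, 0.0667]
tool_rot: [[-0.036, 0.999, 0.003], [0.999, 0.036, -0.0], [-0.0, 0.003, -1.0]]
ft_force: [-0.5, 1.2, 4.5]
finger_gap: 0.0178
```

Request:
{"name": "arm_command", "arguments": {
  "commands": [
    [0,0,0,0],
    [0,0,0,0],
    [0,0,0,0],
    [0,0,0,0],
    [0,0,0,0]
  ]
}}

```text
t: 6.32
eef_pos: [0.539, -0.0268, 0.0667]
tool_rot: [[-0.036, 0.999, 0.003], [0.999, 0.036, 0.0], [-0.0, 0.003, -1.0]]
ft_force: [-1.4, 0.9, 5.8]
finger_gap: 0.0182
```

Request:
{"name": "arm_command", "arguments": {
  "commands": [
    [0,0,-0.5,0],
    [0,0,-1,0],
    [0,0,-1,0],
    [0,0,-1,0],
    [0,0,-1,0]
  ]
}}

```text
t: 6.73
eef_pos: [0.5377, -0.0268, 0.1572]
tool_rot: [[-0.036, 0.999, 0.0], [0.999, 0.036, -0.0], [-0.0, 0.0, -1.0]]
ft_force: [0.7, 0.2, -1.0]
finger_gap: 0.0183
```

Request:
{"name": "arm_command", "arguments": {
  "commands": [
    [0,0,-1,0],
    [0,0,-1,0],
    [0,0,-1,0],
    [0,0,-1,0],
    [0,0,-1,0]
  ]
}}

```text
t: 7.15
eef_pos: [0.5374, -0.0268, 0.2573]
tool_rot: [[-0.036, 0.999, 0.001], [0.999, 0.036, -0.0], [-0.0, 0.001, -1.0]]
ft_force: [0.5, -0.1, -1.4]
finger_gap: 0.0179
```

Request:
{"name": "arm_command", "arguments": {
  "commands": [
    [0,0,-1,0],
    [0,0,-1,0],
    [0,0,-0.5,0.9],
    [0,0,0,1],
    [0,0,0,1]
  ]
}}

```text
t: 7.57
eef_pos: [0.5379, -0.0268, 0.3074]
tool_rot: [[0.256, 0.967, 0.003], [0.967, -0.256, -0.0], [0.001, 0.002, -1.0]]
ft_force: [-0.1, -0.7, -2.6]
finger_gap: 0.0186
```

Request:
{"name": "arm_command", "arguments": {
  "commands": [
    [0,0,0,1],
    [0,0,0,1],
    [0,0,0,1],
    [0,0,0,1],
    [0,0,0,1]
  ]
}}

```text
t: 7.98
eef_pos: [0.5374, -0.0268, 0.3062]
tool_rot: [[0.688, 0.726, 0.0], [0.726, -0.688, -0.0], [0.0, 0.0, -1.0]]
ft_force: [0.1, 0.3, -1.5]
finger_gap: 0.0177
```

Request:
{"name": "arm_command", "arguments": {
  "commands": [
    [0,0,0,1],
    [0,0,0,1],
    [0,0,0,1],
    [0,0,0,1],
    [0,0,0,1]
  ]
}}

```text
t: 8.4
eef_pos: [0.5374, -0.0268, 0.3062]
tool_rot: [[0.952, 0.307, 0.0], [0.307, -0.952, -0.0], [0.0, 0.0, -1.0]]
ft_force: [-0.1, -0.1, -1.4]
finger_gap: 0.018
```

Request:
{"name": "arm_command", "arguments": {
  "commands": [
    [0,0,0,1],
    [0,0,0,1],
    [0,0,0,1],
    [0,0,0,1],
    [0,0,0,1]
  ]
}}

```text
t: 8.82
eef_pos: [0.5374, -0.0268, 0.3062]
tool_rot: [[0.982, -0.187, 0.001], [-0.187, -0.982, -0.0], [0.001, -0.0, -1.0]]
ft_force: [-0.3, 0.3, -2.5]
finger_gap: 0.0178
```

Request:
{"name": "arm_command", "arguments": {
  "commands": [
    [0,0,0,1],
    [0,0,0,0],
    [0,0,0,0]
  ]
}}

```text
t: 9.07
eef_pos: [0.5376, -0.0268, 0.306]
tool_rot: [[0.961, -0.277, 0.001], [-0.277, -0.961, -0.0], [0.001, -0.0, -1.0]]
ft_force: [0.9, -0.8, -0.9]
finger_gap: 0.0183
```

Request:
{"name": "arm_command", "arguments": {
  "commands": [
    [-0.28,0.95,0,0],
    [-0.28,0.95,0,0],
    [-0.28,0.95,0,0],
    [-0.28,0.95,0,0],
    [-0.28,0.95,0,0]
  ]
}}

```text
t: 9.48
eef_pos: [0.4837, -0.1108, 0.3057]
tool_rot: [[0.961, -0.276, 0.0], [-0.276, -0.961, -0.0], [0.0, 0.0, -1.0]]
ft_force: [0.6, -0.1, -1.8]
finger_gap: 0.0179
```

Request:
{"name": "arm_command", "arguments": {
  "commands": [
    [-0.28,0.95,0,0],
    [-0.28,0.95,0,0],
    [-0.28,0.95,0,0],
    [-0.28,0.95,0,0],
    [-0.28,0.95,0,0]
  ]
}}

```text
t: 9.9
eef_pos: [0.4302, -0.1943, 0.3057]
tool_rot: [[0.961, -0.276, 0.0], [-0.276, -0.961, -0.0], [0.0, 0.0, -1.0]]
ft_force: [-0.2, -0.3, -1.3]
finger_gap: 0.0177
```

Request:
{"name": "arm_command", "arguments": {
  "commands": [
    [-0.28,0.95,0,0],
    [-0.28,0.95,0,0],
    [-0.28,0.95,0,0],
    [-0.28,0.95,0,0],
    [0,0,0,0]
  ]
}}

```text
t: 10.32
eef_pos: [0.3867, -0.2623, 0.3057]
tool_rot: [[0.961, -0.278, -0.0], [-0.278, -0.961, -0.001], [0.0, 0.001, -1.0]]
ft_force: [-0.1, -0.3, -2.0]
finger_gap: 0.018
```

Run:
```python
from h import *
s=state(); c=calibration("wrist"); print(s["eef_pos"],s["tool_rot"].round(3).tolist(),s["finger_gap"])
im=save("wrist","w2.png")
a=grab_frame("scene")[150:330,80:280]; b=grab_frame("top")[220:320,380:540]
b=cv2.resize(b,None,fx=5,fy=5,interpolation=cv2.INTER_CUBIC)
a=cv2.resize(a,None,fx=3,fy=3,interpolation=cv2.INTER_CUBIC)
cv2.imwrite('pics/s2.png',a[...,::-1])
cv2.imwrite('pics/t2.png',b[...,::-1])
cw=np.hstack([cv2.resize(im,(400,300)),cv2.resize(a,(333,300))]); cv2.imwrite('pics/both.png',cw[...,::-1])
for P in ([.538,-.308,.225],[.5,-.293,.264]): print(proj("wrist",P,c).round(0),proj("scene",P).round(0))
```

```text
[ 0.38672577 -0.26232173  0.30571382] [[0.961, -0.278, -0.0], [-0.278, -0.961, -0.001], [0.0, 0.001, -1.0]] 0.01800212177415178
[318. -94.] [145. 234.]
[308. -15.] [145. 208.]
```

View pics/w2.png

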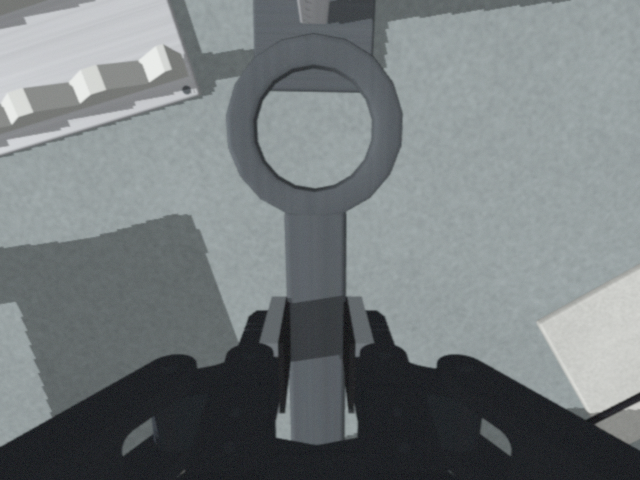

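View pics/s2.png

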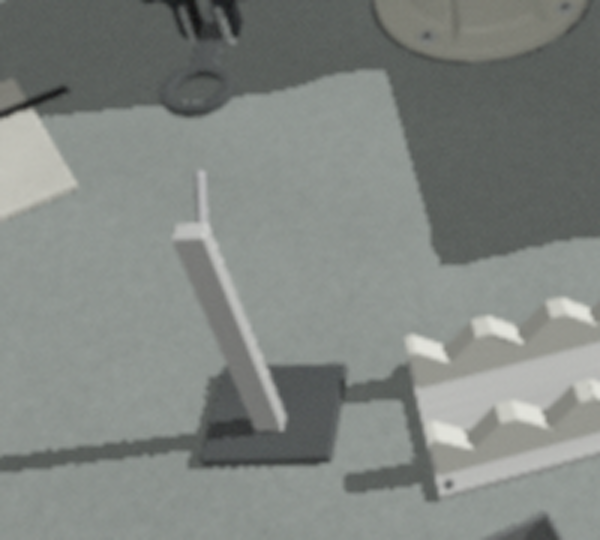

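Run:
```python
from h import *
cs,ct=calibration("scene"),calibration("top")
def tri(us,ut):
    A=[];b=[]
    L=[]
    for c,u in((cs,us),(ct,ut)):
        d=np.array(c["attitude"])@np.linalg.inv(c["intrinsics"])@np.array([*u,1.]); d/=np.linalg.norm(d); p=np.array(c["position"]); M=np.eye(3)-np.outer(d,d); A.append(M); b.append(M@p)
    x,*_=np.linalg.lstsq(np.vstack(A),np.hstack(b),rcond=None); return x
print("tip",tri((80+202/3-.3,150+172/3-.3),(140+728/2-.25,130+321/2-.25)))
print("ray scene z264",ray("scene",(147,207),.264), "posttop scene corners",[ray("scene",(80+u/3-.3,150+v/3-.3),.255).round(3).tolist() for u,v in((180,226),(208,224),(176,241),(208,237))])
c=calibration("wrist")
print("base front edge",ray("wrist",(314,91),.012,c), "eye",ray("wrist",(315,128),.303,c))
s=state();R=s["tool_rot"];p=s["eef_pos"]
for n,P in(("tip_top",[.5,-.293,.264]),("tip_scene",ray("scene",(147,207),.264)),("root",[.538,-.308,.225]),("basefront",ray("wrist",(314,91),.012,c)),("eye",ray("wrist",(315,128),.303,c))): print(n,(R.T@(np.array(P)-p)).round(4))
```

```text
tip [ 0.4994704 -0.2903265  0.2663366]
ray scene z264 [ 0.49743021 -0.28945847  0.264     ] posttop scene corners [[0.539, -0.311, 0.255], [0.544, -0.292, 0.255], [0.553, -0.315, 0.255], [0.557, -0.293, 0.255]]
base front edge [ 0.48425431 -0.28677702  0.012     ] eye [ 0.45254162 -0.27941145  0.303     ]
tip_top [0.1164 0.0005 0.0416]
tip_scene [ 0.113  -0.0022  0.0416]
root [0.1571 0.0044 0.0806]
basefront [ 0.0995 -0.001   0.2935]
eye [0.0671 0.0007 0.0025]
```

Request:
{"name": "arm_command", "arguments": {
  "commands": [
    [0.9,-0.05,0,0],
    [0.9,0,0,0],
    [0.8,0,0,0],
    [0,0,0,0],
    [0,0,0,0]
  ]
}}

```text
t: 10.88
eef_pos: [0.4391, -0.273, 0.305]
tool_rot: [[0.961, -0.277, -0.001], [-0.277, -0.961, 0.001], [-0.001, -0.0, -1.0]]
ft_force: [-0.9, 0.3, -1.7]
finger_gap: 0.0178
```

Request:
{"name": "arm_command", "arguments": {
  "commands": [
    [0,0,0.5,0],
    [0,0,0.5,0],
    [0,0,0.5,0],
    [0,0,0.3,0],
    [0,0,0,0]
  ]
}}

```text
t: 11.3
eef_pos: [0.4372, -0.2732, 0.2672]
tool_rot: [[0.96, -0.28, -0.003], [-0.28, -0.96, 0.002], [-0.003, -0.001, -1.0]]
ft_force: [-0.1, 0.1, -1.6]
finger_gap: 0.0179
```

Request:
{"name": "arm_command", "arguments": {
  "commands": [
    [0,0,0.3,0],
    [0,0,0.3,0],
    [0,0,0,0],
    [0,0,0,0]
  ]
}}

```text
t: 11.63
eef_pos: [0.4384, -0.2739, 0.257]
tool_rot: [[0.96, -0.28, -0.0], [-0.28, -0.96, 0.0], [-0.0, -0.0, -1.0]]
ft_force: [-0.2, 0.2, -0.7]
finger_gap: 0.018
```

Run:
```python
from h import *
a=grab_frame("scene")[170:250,90:210]; w=grab_frame("wrist")[0:240,160:480]
a=cv2.resize(a,(480,320),interpolation=cv2.INTER_CUBIC); w=cv2.resize(w,(320,240)); w=np.vstack([w,np.zeros((80,320,3),np.uint8)])
cv2.imwrite('pics/s3.png',np.hstack([a,w])[...,::-1])
```

```text
(no output)
```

View pics/s3.png

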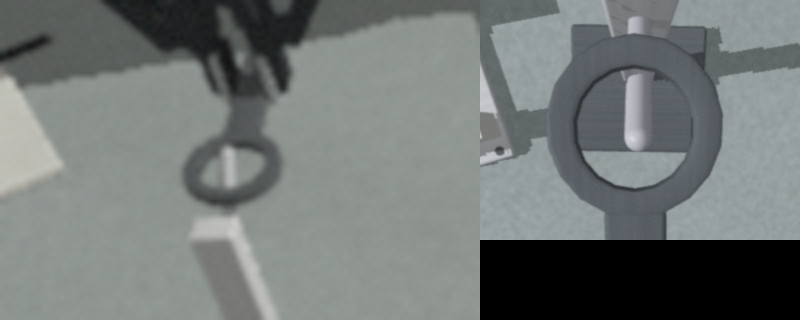

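Request:
{"name": "arm_command", "arguments": {
  "commands": [
    [0,0,0,0],
    [0,0,0,0],
    [0,0,0,0],
    [0,0,0,0],
    [0,0,0,0]
  ],
  "grip": 60
}}

```text
t: 12.15
eef_pos: [0.4386, -0.2739, 0.2575]
tool_rot: [[0.96, -0.279, 0.0], [-0.279, -0.96, -0.0], [0.0, 0.0, -1.0]]
ft_force: [0.3, 0.7, 0.2]
finger_gap: 0.0652
```

Request:
{"name": "arm_command", "arguments": {
  "commands": [
    [0,0,0,0],
    [0,0,0,0],
    [0,0,0,0],
    [0,0,0,0],
    [0,0,0,0]
  ]
}}

```text
t: 12.57
eef_pos: [0.4385, -0.2739, 0.2573]
tool_rot: [[0.96, -0.279, 0.0], [-0.279, -0.96, 0.0], [-0.0, -0.0, -1.0]]
ft_force: [0.5, -1.0, -0.7]
finger_gap: 0.0649
```

Request:
{"name": "arm_command", "arguments": {
  "commands": [
    [0,0,-1,0],
    [0,0,-1,0],
    [0,0,-0.5,0],
    [-1,0,0,0],
    [-1,0,0,0]
  ]
}}

```text
t: 12.98
eef_pos: [0.4005, -0.2629, 0.3078]
tool_rot: [[0.96, -0.279, 0.001], [-0.279, -0.96, -0.001], [0.001, 0.0, -1.0]]
ft_force: [-0.7, 0.8, 0.0]
finger_gap: 0.0653
```

Run:
```python
from h import *
print(state()["t"],state()["eef_pos"],state()["q"])
a=grab_frame("scene")[170:330,80:280]
a=cv2.resize(a,(400,320),interpolation=cv2.INTER_CUBIC)
t=grab_frame("top")[220:330,140:280]; t=cv2.resize(t,(400,314),interpolation=cv2.INTER_CUBIC); t=np.vstack([t,np.zeros((6,400,3),np.uint8)])
cv2.imwrite('pics/s4.png',np.hstack([a,t])[...,::-1])
for o in outline_of("roller1","top"): print(o["p"],o["point"],np.round(ray("top",o["point"],.056),3))
```

```text
12.9833 [ 0.40046152 -0.26291148  0.30779447] [-3.34647375e+01  3.16987480e+00  1.06149488e+02 -6.29044864e-04
  7.05907677e+01  7.27313877e+01]
0.89 [193.7, 274.2] [0.546 0.341 0.056]
0.84 [164.5, 272.3] [0.552 0.407 0.056]
0.25 [363.3, 253.3] [ 0.584 -0.047  0.056]
```

View pics/s4.png

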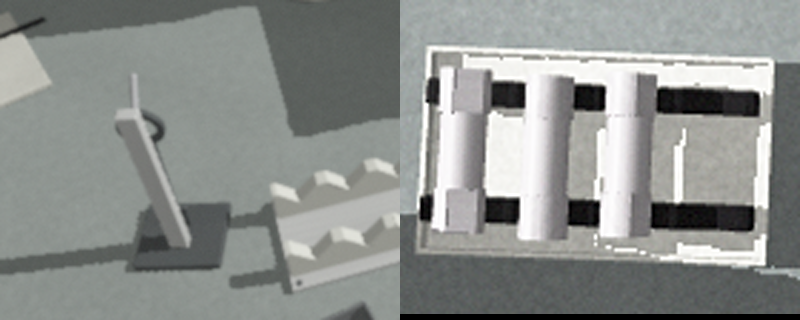

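Request:
{"name": "arm_command", "arguments": {
  "commands": [
    [0,0,0,-1],
    [0,0,0,-1],
    [0,0,0,-0.3],
    [0.21,-0.985,0.1,0],
    [0.21,-0.985,0.1,0]
  ]
}}

```text
t: 13.55
eef_pos: [0.4114, -0.2241, 0.3032]
tool_rot: [[0.998, -0.055, 0.001], [-0.055, -0.998, -0.0], [0.001, 0.0, -1.0]]
ft_force: [-0.3, 0.2, -0.2]
finger_gap: 0.0654
```

Request:
{"name": "arm_command", "arguments": {
  "commands": [
    [0.21,-0.985,0.2,0],
    [0.21,-0.985,0.2,0],
    [0.21,-0.985,0.2,0],
    [0.21,-0.985,0.2,0],
    [0.21,-0.985,0.2,0]
  ],
  "grip": 100
}}

```text
t: 13.97
eef_pos: [0.4377, -0.1256, 0.283]
tool_rot: [[0.999, -0.053, 0.001], [-0.053, -0.999, -0.0], [0.001, 0.0, -1.0]]
ft_force: [-0.2, -0.7, -0.4]
finger_gap: 0.0517
```

Request:
{"name": "arm_command", "arguments": {
  "commands": [
    [0.21,-0.985,0.2,0],
    [0.21,-0.985,0.2,0],
    [0.21,-0.985,0.2,0],
    [0.21,-0.985,0.2,0],
    [0.21,-0.985,0.2,0]
  ]
}}

```text
t: 14.38
eef_pos: [0.464, -0.0282, 0.263]
tool_rot: [[0.999, -0.053, 0.001], [-0.053, -0.999, 0.0], [0.001, -0.0, -1.0]]
ft_force: [0.0, -0.9, -0.9]
finger_gap: 0.0519
```

Request:
{"name": "arm_command", "arguments": {
  "commands": [
    [0.21,-0.985,0.2,0],
    [0.21,-0.985,0.2,0],
    [0.21,-0.985,0.2,0],
    [0.21,-0.985,0.2,0],
    [0.21,-0.985,0.2,0]
  ]
}}

```text
t: 14.8
eef_pos: [0.4901, 0.0693, 0.2429]
tool_rot: [[0.999, -0.053, 0.001], [-0.053, -0.999, 0.0], [0.0, -0.0, -1.0]]
ft_force: [0.0, -0.2, -0.1]
finger_gap: 0.0517
```

Request:
{"name": "arm_command", "arguments": {
  "commands": [
    [0.21,-0.985,0.2,0],
    [0.21,-0.985,0.2,0],
    [0.21,-0.985,0.2,0],
    [0.21,-0.985,0.2,0],
    [0.21,-0.985,0.2,0]
  ]
}}

```text
t: 15.22
eef_pos: [0.5162, 0.1666, 0.2228]
tool_rot: [[0.999, -0.053, 0.0], [-0.053, -0.999, 0.0], [0.0, -0.0, -1.0]]
ft_force: [-0.3, 0.5, 1.0]
finger_gap: 0.052
```

Request:
{"name": "arm_command", "arguments": {
  "commands": [
    [0.21,-0.985,0.2,0],
    [0.21,-0.985,0.2,0],
    [0.21,-0.985,0.2,0],
    [0.21,-0.985,0.2,0],
    [0.21,-0.985,0.2,0]
  ]
}}

```text
t: 15.63
eef_pos: [0.5424, 0.264, 0.2026]
tool_rot: [[0.999, -0.053, 0.0], [-0.053, -0.999, 0.0], [0.0, -0.0, -1.0]]
ft_force: [0.5, -0.4, 0.2]
finger_gap: 0.0514
```

Request:
{"name": "arm_command", "arguments": {
  "commands": [
    [0.21,-0.985,0.2,0],
    [0,0,0,0],
    [0,0,0,0]
  ]
}}

```text
t: 15.88
eef_pos: [0.547, 0.2828, 0.1984]
tool_rot: [[0.999, -0.052, -0.001], [-0.052, -0.999, -0.0], [-0.001, 0.0, -1.0]]
ft_force: [0.0, -0.3, 0.6]
finger_gap: 0.0518
```

Run:
```python
from h import *
s=state(); c=calibration("wrist"); print(s["eef_pos"],s["tool_rot"].round(3).tolist(),s["finger_gap"])
im=save("wrist","w5.png")
for o in outline_of("roller1","wrist"):
    r=cv2.minAreaRect(np.argwhere(o["region"])[:,::-1].astype(np.float32)); print(round(o["p"],2),np.round(o["point"],0),np.round(r[0]),np.round(r[1]),r[2],ray("wrist",r[0],.06,c).round(3))
```

```text
[0.54704945 0.28283188 0.19839908] [[0.999, -0.052, -0.001], [-0.052, -0.999, -0.0], [-0.001, 0.0, -1.0]] 0.05182604578794167
0.95 [315. 230.] [317. 234.] [206.  64.] 90.0 [0.546 0.281 0.06 ]
0.75 [119. 229.] [115. 233.] [205.  70.] 84.2894058227539 [0.554 0.413 0.06 ]
0.56 [217. 223.] [217. 236.] [197.  61.] 87.96908569335938 [0.548 0.346 0.06 ]
```

View pics/w5.png

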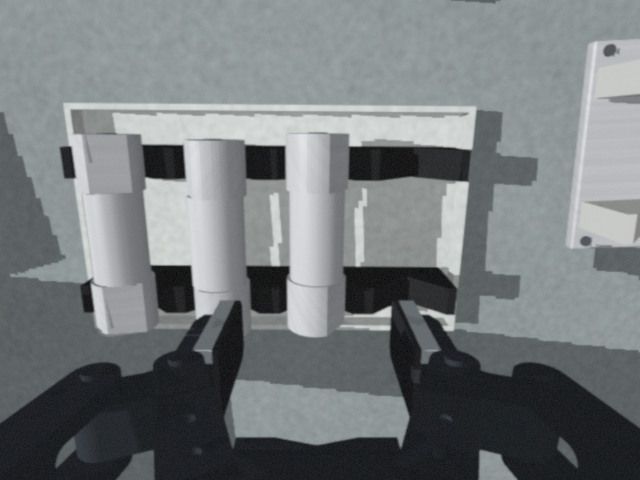

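Request:
{"name": "arm_command", "arguments": {
  "commands": [
    [0,0.05,1,0],
    [0,0,1,0],
    [0,0,1,0],
    [0,0,1,0],
    [0,0,1,0]
  ]
}}

```text
t: 16.4
eef_pos: [0.5469, 0.2799, 0.0989]
tool_rot: [[0.999, -0.054, 0.001], [-0.054, -0.999, 0.0], [0.001, -0.0, -1.0]]
ft_force: [-0.3, 0.3, -0.3]
finger_gap: 0.0515
```

Request:
{"name": "arm_command", "arguments": {
  "commands": [
    [0,0,1,0],
    [0,0,1,0],
    [0,0,0.9,0],
    [0,0,0,0],
    [0,0,0,0]
  ]
}}

```text
t: 16.82
eef_pos: [0.5464, 0.2799, 0.041]
tool_rot: [[0.999, -0.054, -0.002], [-0.054, -0.999, -0.001], [-0.001, 0.001, -1.0]]
ft_force: [0.3, -1.0, 0.5]
finger_gap: 0.0523
```

Request:
{"name": "arm_command", "arguments": {
  "commands": [
    [0,0,0,0],
    [0,0,0,0],
    [0,0,0,0],
    [0,0,0,0],
    [0,0,0,0]
  ],
  "grip": 255
}}

```text
t: 17.23
eef_pos: [0.5482, 0.2825, 0.0435]
tool_rot: [[0.999, -0.054, 0.004], [-0.054, -0.999, 0.003], [0.003, -0.003, -1.0]]
ft_force: [-1.1, 5.4, 0.2]
finger_gap: 0.0345
```

Request:
{"name": "arm_command", "arguments": {
  "commands": [
    [0,0,-0.5,0],
    [0,0,-0.8,0],
    [0,0,-0.8,0],
    [0,0,-0.8,0],
    [0,0,-0.8,0]
  ]
}}

```text
t: 17.65
eef_pos: [0.5471, 0.2807, 0.1177]
tool_rot: [[0.999, -0.053, 0.001], [-0.053, -0.999, 0.0], [0.001, -0.001, -1.0]]
ft_force: [0.1, -0.1, -2.9]
finger_gap: 0.0343
```

Request:
{"name": "arm_command", "arguments": {
  "commands": [
    [0,0,-0.8,-0.42],
    [0.1,0.976,0,0],
    [0.1,0.976,0,0],
    [0.1,0.976,0,0],
    [0.1,0.976,0,0]
  ]
}}

```text
t: 18.07
eef_pos: [0.5543, 0.2018, 0.1331]
tool_rot: [[1.0, -0.011, 0.002], [-0.011, -1.0, 0.0], [0.002, -0.0, -1.0]]
ft_force: [0.4, -0.5, -2.0]
finger_gap: 0.0346
```

Request:
{"name": "arm_command", "arguments": {
  "commands": [
    [0.1,0.976,0,0],
    [0.1,0.976,0,0],
    [0.1,0.976,0,0],
    [0.1,0.976,0,0],
    [0.1,0.976,0,0]
  ]
}}

```text
t: 18.48
eef_pos: [0.5631, 0.1039, 0.133]
tool_rot: [[1.0, -0.011, 0.002], [-0.011, -1.0, 0.0], [0.002, -0.0, -1.0]]
ft_force: [-0.0, 0.5, -1.7]
finger_gap: 0.0344
```

Request:
{"name": "arm_command", "arguments": {
  "commands": [
    [0.1,0.976,0,0],
    [0.1,0.976,0,0],
    [0.1,0.976,0,0],
    [0.1,0.976,0,0],
    [0.1,0.976,0,0]
  ]
}}

```text
t: 18.9
eef_pos: [0.5721, 0.0061, 0.133]
tool_rot: [[1.0, -0.011, 0.002], [-0.011, -1.0, -0.0], [0.002, 0.0, -1.0]]
ft_force: [0.7, -0.4, -1.3]
finger_gap: 0.0346
```

Request:
{"name": "arm_command", "arguments": {
  "commands": [
    [0.1,0.976,0,0],
    [0.1,0.976,0,0],
    [0.1,0.976,0,0],
    [0.1,0.976,0,0],
    [0.1,0.976,0,0]
  ]
}}

```text
t: 19.32
eef_pos: [0.5809, -0.0917, 0.133]
tool_rot: [[1.0, -0.011, 0.002], [-0.011, -1.0, -0.0], [0.002, 0.0, -1.0]]
ft_force: [0.6, -0.7, -2.1]
finger_gap: 0.0345
```

Request:
{"name": "arm_command", "arguments": {
  "commands": [
    [0.1,0.976,0,0],
    [0.1,0.976,0,0],
    [0.1,0.976,0,0],
    [0,0,0,0],
    [0,0,0,0]
  ]
}}

```text
t: 19.73
eef_pos: [0.5862, -0.1501, 0.1326]
tool_rot: [[1.0, -0.013, 0.001], [-0.013, -1.0, -0.0], [0.001, 0.0, -1.0]]
ft_force: [0.1, 0.7, -2.0]
finger_gap: 0.0343
```

Request:
{"name": "arm_command", "arguments": {
  "commands": [
    [-0.05,0,1,0],
    [0,0,1,0],
    [0,0,1,0],
    [0,0,0.7,0],
    [0,0,0.2,0]
  ]
}}

```text
t: 20.15
eef_pos: [0.5835, -0.1478, 0.0518]
tool_rot: [[1.0, -0.011, -0.003], [-0.011, -1.0, 0.001], [-0.003, -0.001, -1.0]]
ft_force: [-0.7, 0.1, 2.7]
finger_gap: 0.0344
```

Request:
{"name": "arm_command", "arguments": {
  "commands": [
    [0,0,0,0],
    [0,0,0,0]
  ]
}}

```text
t: 20.32
eef_pos: [0.5854, -0.1487, 0.0542]
tool_rot: [[1.0, -0.011, 0.001], [-0.011, -1.0, -0.0], [0.001, 0.0, -1.0]]
ft_force: [0.5, -0.4, -2.3]
finger_gap: 0.0347
```

Request:
{"name": "arm_command", "arguments": {
  "commands": [
    [0,0,0.1,0],
    [0,0,0,0],
    [0,0,0,0]
  ]
}}

```text
t: 20.57
eef_pos: [0.5857, -0.1489, 0.0522]
tool_rot: [[1.0, -0.011, 0.002], [-0.011, -1.0, -0.0], [0.002, 0.0, -1.0]]
ft_force: [-0.3, 1.1, -0.6]
finger_gap: 0.0344
```

Request:
{"name": "arm_command", "arguments": {
  "commands": [
    [0,0,0,0],
    [0,0,0,0],
    [0,0,0,0],
    [0,0,0,0]
  ],
  "grip": 110
}}

```text
t: 20.9
eef_pos: [0.585, -0.1492, 0.0514]
tool_rot: [[1.0, -0.011, 0.0], [-0.011, -1.0, -0.0], [0.0, 0.0, -1.0]]
ft_force: [-0.2, 0.3, 0.3]
finger_gap: 0.0485
```

Request:
{"name": "arm_command", "arguments": {
  "commands": [
    [0,0,-1,0],
    [0,0,-1,0],
    [0,0,-1,0],
    [0,0,-1,0],
    [0,0,-1,0]
  ]
}}

```text
t: 21.32
eef_pos: [0.5848, -0.1491, 0.1522]
tool_rot: [[1.0, -0.011, -0.0], [-0.011, -1.0, -0.0], [-0.0, 0.0, -1.0]]
ft_force: [-0.6, -0.6, 0.0]
finger_gap: 0.0485
```

Request:
{"name": "arm_command", "arguments": {
  "commands": [
    [0,0,-1,0],
    [0,0,-1,0],
    [0,0,-1,0],
    [0,0,0,0],
    [0,0,0,0]
  ],
  "grip": 255
}}

```text
t: 21.73
eef_pos: [0.5855, -0.1493, 0.2123]
tool_rot: [[1.0, -0.011, 0.002], [-0.011, -1.0, -0.001], [0.002, 0.001, -1.0]]
ft_force: [-0.1, -0.1, -0.2]
finger_gap: -0.0002
```

Run:
```python
from h import *
s=state(); c=calibration("wrist"); print(s["eef_pos"],s["finger_gap"])
im=save("wrist","w6.png",(120,0,520,300),2)
for o in outline_of("roller1","wrist"):
    r=cv2.minAreaRect(np.argwhere(o["region"])[:,::-1].astype(np.float32)); print(round(o["p"],2),np.round(o["point"],0),np.round(r[0]),np.round(r[1]),r[2],ray("wrist",r[0],.064,c).round(3))
for g in(-.099,-.033,.033,.099): print(proj("wrist",[.585+.0104*g,-.0504+g,.0623],c).round(0))
```

```text
[ 0.58553982 -0.14925637  0.21229073] -0.00017367341384331184
0.68 [314. 215.] [314. 222.] [175.  62.] 90.0 [ 0.592 -0.149  0.064]
0.2 [162. 208.] [181. 213.] [191. 364.] 89.66688537597656 [ 0.598 -0.061  0.064]
[315. 232.]
[218. 232.]
[120. 232.]
[ 23. 232.]
```

View pics/w6.png

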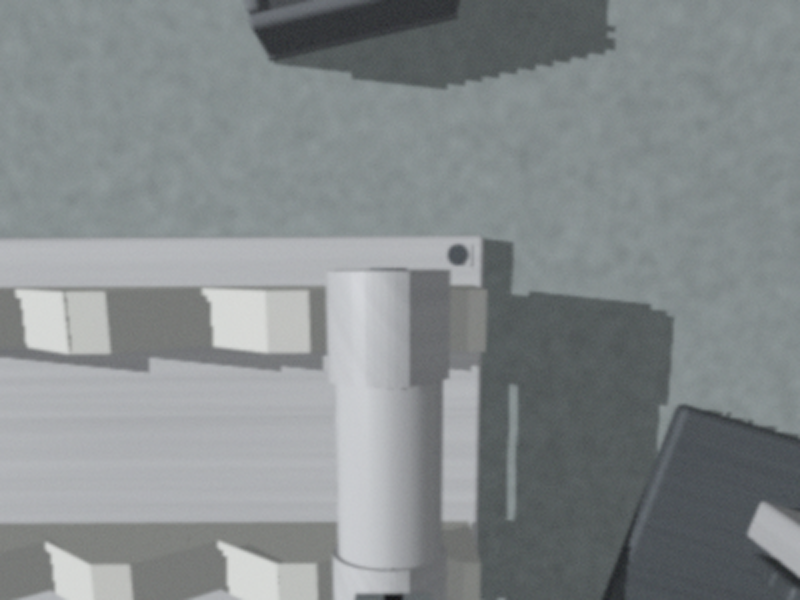

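Request:
{"name": "arm_command", "arguments": {
  "commands": [
    [0,0.5,1,0],
    [0,0,1,0],
    [0,0,1,0],
    [0,0,1,0],
    [0,0,1,0]
  ]
}}

```text
t: 22.25
eef_pos: [0.5838, -0.1588, 0.1089]
tool_rot: [[1.0, -0.011, -0.002], [-0.011, -1.0, 0.001], [-0.002, -0.001, -1.0]]
ft_force: [1.1, -0.5, -0.0]
finger_gap: 0.0001
```

Request:
{"name": "arm_command", "arguments": {
  "commands": [
    [0,0,0.7,0],
    [0,0,0.3,0],
    [0,0,0,0],
    [0,0,0,0]
  ]
}}

```text
t: 22.58
eef_pos: [0.5846, -0.159, 0.0909]
tool_rot: [[1.0, -0.011, -0.001], [-0.011, -1.0, 0.0], [-0.001, -0.0, -1.0]]
ft_force: [-0.5, 0.4, 0.4]
finger_gap: -0.0003
```

Request:
{"name": "arm_command", "arguments": {
  "commands": [
    [0,0,0.1,0],
    [0,0,0,0],
    [0,0,0,0]
  ]
}}

```text
t: 22.83
eef_pos: [0.5852, -0.1591, 0.0899]
tool_rot: [[1.0, -0.011, 0.001], [-0.011, -1.0, -0.0], [0.001, 0.0, -1.0]]
ft_force: [-0.2, -0.1, 0.2]
finger_gap: -0.0
```

Request:
{"name": "arm_command", "arguments": {
  "commands": [
    [0,0,0.1,0],
    [0,0,0,0],
    [0,0,0,0]
  ]
}}

```text
t: 23.08
eef_pos: [0.5852, -0.1591, 0.0876]
tool_rot: [[1.0, -0.011, 0.001], [-0.011, -1.0, -0.0], [0.001, 0.0, -1.0]]
ft_force: [1.1, -0.1, 1.2]
finger_gap: 0.0001
```

Request:
{"name": "arm_command", "arguments": {
  "commands": [
    [0,0,0.1,0],
    [0,0,0,0],
    [0,0,0,0]
  ]
}}

```text
t: 23.33
eef_pos: [0.5858, -0.1597, 0.0868]
tool_rot: [[1.0, -0.011, 0.002], [-0.011, -1.0, -0.001], [0.002, 0.001, -1.0]]
ft_force: [-1.8, -2.6, 12.6]
finger_gap: 0.0
```

Request:
{"name": "arm_command", "arguments": {
  "commands": [
    [0,0,0.05,0],
    [0,0,0,0],
    [0,0,0,0]
  ]
}}

```text
t: 23.58
eef_pos: [0.5862, -0.1601, 0.0865]
tool_rot: [[1.0, -0.011, 0.003], [-0.011, -1.0, -0.002], [0.003, 0.002, -1.0]]
ft_force: [-3.0, -3.5, 17.9]
finger_gap: -0.0001
```

Request:
{"name": "arm_command", "arguments": {
  "commands": [
    [0,0,-0.06,0],
    [0,-0.25,0,0],
    [0,-0.25,0,0]
  ]
}}

```text
t: 23.83
eef_pos: [0.5874, -0.151, 0.088]
tool_rot: [[1.0, -0.011, 0.005], [-0.011, -1.0, -0.003], [0.005, 0.003, -1.0]]
ft_force: [-0.5, -5.0, 16.2]
finger_gap: -0.0
```

Request:
{"name": "arm_command", "arguments": {
  "commands": [
    [0,-0.25,0,0],
    [0,-0.25,0,0],
    [0,0,0,0],
    [0,0,0,0]
  ]
}}

```text
t: 24.17
eef_pos: [0.5873, -0.1393, 0.0876]
tool_rot: [[1.0, -0.011, 0.005], [-0.011, -1.0, -0.001], [0.005, 0.001, -1.0]]
ft_force: [1.3, 1.2, 14.1]
finger_gap: 0.0
```

Request:
{"name": "arm_command", "arguments": {
  "commands": [
    [0,0,-1,0],
    [0,1,0,0],
    [0,0,0,0],
    [0,0,0,0]
  ]
}}

```text
t: 24.5
eef_pos: [0.5848, -0.1594, 0.1055]
tool_rot: [[1.0, -0.012, 0.0], [-0.012, -1.0, 0.0], [0.0, -0.0, -1.0]]
ft_force: [-0.4, -0.4, -0.1]
finger_gap: 0.0001
```

Run:
```python
from h import *
s=state(); c=calibration("wrist"); print(s["eef_pos"])
a=save("wrist","w7.png",(180,0,480,280),1)
t=grab_frame("top")[215:295,300:440]; t=cv2.resize(t,None,fx=3.5,fy=3.5,interpolation=cv2.INTER_CUBIC)
o=a[0:280,180:480]; cv2.imwrite('pics/w7.png',np.hstack([o,t])[...,::-1])
```

```text
[ 0.58475821 -0.15944325  0.10550574]
```

View pics/w7.png

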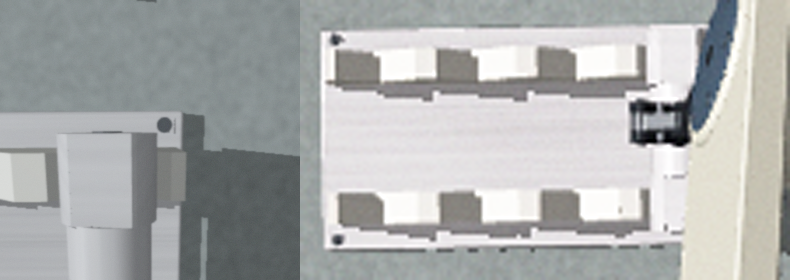

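```bash
cat >> h.py <<'E'
def profile(y,c,im,z=.0623,x0=.57,r=.022,xo=.048,n=45):
    "mean grey across far flange of a roller at world y; returns offsets(mm, + = world +y) and grey"
    ys=np.linspace(-r,r,n); g=cv2.cvtColor(im,cv2.COLOR_RGB2GRAY).astype(np.float32); out=[]
    for d in ys:
        v=[]
        for xx in np.linspace(.585+xo-.012,.585+xo+.012,9):
            h=z+np.sqrt(max(.02**2-d*d,0)); u=proj("wrist",[xx,y+d,h],c); v.append(cv2.getRectSubPix(g,(1,1),(float(u[0]),float(u[1])))[0,0])
        out.append(np.mean(v))
    return ys*1000,np.array(out)
E
python3 - <<'E'
from h import *
c=calibration("wrist"); im=grab_frame("wrist")
y,p=profile(-.149,c,im)
print(list(zip(y.astype(int),p.astype(int))))
E
```

```text
[(np.int64(-22), np.int64(129)), (np.int64(-20), np.int64(127)), (np.int64(-19), np.int64(105)), (np.int64(-19), np.int64(104)), (np.int64(-18), np.int64(106)), (np.int64(-16), np.int64(107)), (np.int64(-16), np.int64(109)), (np.int64(-15), np.int64(112)), (np.int64(-13), np.int64(113)), (np.int64(-12), np.int64(114)), (np.int64(-11), np.int64(119)), (np.int64(-11), np.int64(122)), (np.int64(-9), np.int64(175)), (np.int64(-8), np.int64(188)), (np.int64(-7), np.int64(188)), (np.int64(-6), np.int64(188)), (np.int64(-5), np.int64(188)), (np.int64(-4), np.int64(188)), (np.int64(-3), np.int64(188)), (np.int64(-2), np.int64(188)), (np.int64(-1), np.int64(188)), (np.int64(0), np.int64(187)), (np.int64(0), np.int64(188)), (np.int64(1), np.int64(188)), (np.int64(2), np.int64(188)), (np.int64(3), np.int64(188)), (np.int64(4), np.int64(188)), (np.int64(5), np.int64(188)), (np.int64(6), np.int64(188)), (np.int64(7), np.int64(188)), (np.int64(8), np.int64(188)), (np.int64(9), np.int64(188)), (np.int64(10), np.int64(188)), (np.int64(11), np.int64(188)), (np.int64(12), np.int64(188)), (np.int64(13), np.int64(187)), (np.int64(14), np.int64(200)), (np.int64(15), np.int64(203)), (np.int64(16), np.int64(203)), (np.int64(17), np.int64(200)), (np.int64(18), np.int64(190)), (np.int64(19), np.int64(158)), (np.int64(20), np.int64(164)), (np.int64(21), np.int64(130)), (np.int64(22), np.int64(129))]
```

Request:
{"name": "arm_command", "arguments": {
  "commands": [
    [0,0,0.97,0],
    [0,0,0,0],
    [0,0,0,0]
  ]
}}

```text
t: 24.9
eef_pos: [0.5865, -0.1597, 0.087]
tool_rot: [[1.0, -0.011, 0.003], [-0.011, -1.0, -0.002], [0.003, 0.002, -1.0]]
ft_force: [0.8, -3.8, 8.0]
finger_gap: 0.0003
```

Request:
{"name": "arm_command", "arguments": {
  "commands": [
    [0,-0.25,0,0],
    [0,-0.25,0,0],
    [0,-0.25,0,0],
    [0,-0.25,0,0],
    [0,0,0,0]
  ]
}}

```text
t: 25.32
eef_pos: [0.5868, -0.1385, 0.0875]
tool_rot: [[1.0, -0.011, 0.004], [-0.011, -1.0, -0.001], [0.004, 0.001, -1.0]]
ft_force: [1.2, -0.1, 13.3]
finger_gap: 0.0001
```

Request:
{"name": "arm_command", "arguments": {
  "commands": [
    [0,0,-1,0],
    [0,0,0,0],
    [0,1,0,0],
    [0,0,0,0],
    [0,0,0,0]
  ]
}}

```text
t: 25.73
eef_pos: [0.5845, -0.159, 0.1055]
tool_rot: [[1.0, -0.012, -0.001], [-0.012, -1.0, 0.0], [-0.001, -0.0, -1.0]]
ft_force: [0.4, 0.8, -0.2]
finger_gap: 0.0003
```

```bash
cat >> h.py <<'E'
def runs(y,z=.0623,xo=.048):
    "flat facets = stretches of constant grey"
    c=calibration("wrist"); im=grab_frame("wrist"); a,p=profile(y,c,im,z,xo=xo)
    return " ".join(f"{int(round(i))}:{int(j)}" for i,j in zip(a,p))
E
python3 -c "
from h import *
print(runs(-.149))"
```

```text
-22:130 -21:127 -20:105 -19:103 -18:105 -17:107 -16:109 -15:111 -14:111 -13:112 -12:117 -11:123 -10:131 -9:139 -8:143 -7:148 -6:152 -5:162 -4:164 -3:170 -2:171 -1:179 0:182 1:184 2:187 3:189 4:194 5:196 6:207 7:208 8:209 9:209 10:207 11:206 12:197 13:195 14:195 15:180 16:139 17:134 18:132 19:130 20:130 21:130 22:130
```

Request:
{"name": "arm_command", "arguments": {
  "commands": [
    [0,0,0.97,0],
    [0,0,0,0],
    [0,0,0,0]
  ]
}}

```text
t: 26.03
eef_pos: [0.5862, -0.1594, 0.0872]
tool_rot: [[1.0, -0.011, 0.002], [-0.011, -1.0, -0.001], [0.002, 0.001, -1.0]]
ft_force: [1.5, -3.1, 4.5]
finger_gap: -0.0
```

Request:
{"name": "arm_command", "arguments": {
  "commands": [
    [0,-0.25,0,0],
    [0,-0.25,0,0],
    [0,-0.25,0,0],
    [0,-0.25,0,0],
    [0,0,0,0]
  ]
}}

```text
t: 26.45
eef_pos: [0.5845, -0.1376, 0.0861]
tool_rot: [[1.0, -0.01, -0.001], [-0.01, -1.0, 0.001], [-0.001, -0.001, -1.0]]
ft_force: [0.2, 1.0, -0.4]
finger_gap: 0.0
```

Request:
{"name": "arm_command", "arguments": {
  "commands": [
    [0,0,-1,0],
    [0,0,0,0],
    [0,0.5,0,0],
    [0,0,0,0],
    [0,0,0,0]
  ]
}}

```text
t: 26.87
eef_pos: [0.5845, -0.1496, 0.1058]
tool_rot: [[1.0, -0.012, -0.001], [-0.012, -1.0, 0.0], [-0.001, -0.0, -1.0]]
ft_force: [-0.3, -0.3, -0.1]
finger_gap: -0.0001
```

```bash
python3 -c "
from h import *
print(runs(-.149)); print(state()['eef_pos'])"
```

```text
-22:127 -21:128 -20:128 -19:128 -18:130 -17:129 -16:105 -15:103 -14:105 -13:106 -12:108 -11:109 -10:112 -9:115 -8:123 -7:126 -6:137 -5:141 -4:148 -3:152 -2:158 -1:166 0:167 1:171 2:172 3:179 4:180 5:184 6:187 7:192 8:199 9:200 10:203 11:203 12:203 13:203 14:200 15:200 16:200 17:200 18:199 19:199 20:199 21:197 22:182
[ 0.58444274 -0.14935482  0.10585316]
```

Request:
{"name": "arm_command", "arguments": {
  "commands": [
    [0,0,-1,0.42],
    [0,0,-1,0],
    [0,0,-1,0],
    [0,0,-1,0],
    [-0.126,-0.987,0,0]
  ],
  "grip": 100
}}

```text
t: 27.33
eef_pos: [0.5858, -0.1317, 0.1902]
tool_rot: [[0.998, -0.055, 0.006], [-0.055, -0.998, -0.002], [0.006, 0.002, -1.0]]
ft_force: [0.5, -0.2, 1.1]
finger_gap: 0.0521
```

Request:
{"name": "arm_command", "arguments": {
  "commands": [
    [-0.126,-0.987,0,0],
    [-0.126,-0.987,0,0],
    [-0.126,-0.987,0,0],
    [-0.126,-0.987,0,0],
    [-0.126,-0.987,0,0]
  ]
}}

```text
t: 27.75
eef_pos: [0.5757, -0.0291, 0.186]
tool_rot: [[0.999, -0.054, -0.001], [-0.054, -0.999, 0.0], [-0.001, -0.0, -1.0]]
ft_force: [-0.1, 0.1, -0.6]
finger_gap: 0.0519
```

Request:
{"name": "arm_command", "arguments": {
  "commands": [
    [-0.126,-0.987,0,0],
    [-0.126,-0.987,0,0],
    [-0.126,-0.987,0,0],
    [-0.126,-0.987,0,0],
    [-0.126,-0.987,0,0]
  ]
}}

```text
t: 28.17
eef_pos: [0.5683, 0.0702, 0.186]
tool_rot: [[0.999, -0.053, -0.001], [-0.053, -0.999, -0.0], [-0.001, 0.0, -1.0]]
ft_force: [0.7, -0.5, 0.2]
finger_gap: 0.0522
```

Request:
{"name": "arm_command", "arguments": {
  "commands": [
    [-0.126,-0.987,0,0],
    [-0.126,-0.987,0,0],
    [-0.126,-0.987,0,0],
    [-0.126,-0.987,0,0],
    [-0.126,-0.987,0,0]
  ]
}}

```text
t: 28.58
eef_pos: [0.561, 0.1694, 0.186]
tool_rot: [[0.999, -0.053, -0.001], [-0.053, -0.999, -0.0], [-0.001, 0.0, -1.0]]
ft_force: [0.4, 0.4, -0.9]
finger_gap: 0.052
```

Request:
{"name": "arm_command", "arguments": {
  "commands": [
    [-0.126,-0.987,0,0],
    [-0.126,-0.987,0,0],
    [-0.126,-0.987,0,0],
    [-0.126,-0.987,0,0],
    [-0.126,-0.987,0,0]
  ]
}}

```text
t: 29.0
eef_pos: [0.5537, 0.2685, 0.1859]
tool_rot: [[0.999, -0.053, -0.001], [-0.053, -0.999, -0.0], [-0.001, 0.0, -1.0]]
ft_force: [-0.2, 0.1, -0.0]
finger_gap: 0.052
```

Request:
{"name": "arm_command", "arguments": {
  "commands": [
    [-0.126,-0.987,0,0],
    [-0.126,-0.987,0,0],
    [-0.126,-0.987,0,0],
    [-0.126,-0.987,0,0],
    [0,0,0,0]
  ]
}}

```text
t: 29.42
eef_pos: [0.5478, 0.3501, 0.186]
tool_rot: [[0.999, -0.052, -0.0], [-0.052, -0.999, 0.001], [-0.0, -0.001, -1.0]]
ft_force: [0.3, -0.1, -0.4]
finger_gap: 0.0517
```

```bash
cat >> h.py <<'E'
def rollers(cam="wrist",z=.06):
    c=calibration(cam); s=state(); print(s["t"],s["eef_pos"].round(4),s["finger_gap"].round(4)); grab_frame(cam)
    for o in outline_of("roller1",cam):
        r=cv2.minAreaRect(np.argwhere(o["region"])[:,::-1].astype(np.float32)); print(cam,round(o["p"],2),np.round(r[0]),np.round(r[1]),round(r[2],1),ray(cam,r[0],z,c).round(3))
E
python3 -c "
from h import *
rollers(); print(runs(.3465,.0543)); rollers('top')"
```

```text
Traceback (most recent call last):
  File "h.py", line 27, in rollers
    c=calibration(cam); s=state(); print(s["t"],s["eef_pos"].round(4),s["finger_gap"].round(4)); grab_frame(cam)
                                                                      ^^^^^^^^^^^^^^^^^^^^^
AttributeError: 'float' object has no attribute 'round'
```

```bash
sed -i 's/s\["finger_gap"\].round(4)/round(s["finger_gap"],4)/' h.py
python3 -c "
from h import *
rollers(); print(runs(.344,.0543,.010)); rollers('top')"
```

```text
29.4167 [0.5478 0.3501 0.186 ] 0.0517
wrist 0.9 [318. 241.] [ 65. 213.] 1.4 [0.545 0.348 0.06 ]
wrist 0.8 [214. 231.] [207.  68.] 86.6 [0.555 0.412 0.06 ]
-22:60 -21:59 -20:70 -19:85 -18:104 -17:110 -16:113 -15:115 -14:115 -13:117 -12:119 -11:124 -10:130 -9:137 -8:143 -7:150 -6:157 -5:161 -4:165 -3:170 -2:178 -1:182 0:186 1:188 2:191 3:194 4:198 5:203 6:208 7:215 8:219 9:221 10:220 11:212 12:208 13:208 14:207 15:208 16:207 17:207 18:205 19:187 20:157 21:84 22:56
29.5667 [0.5479 0.3466 0.186 ] 0.052
top 0.83 [191. 274.] [17. 57.] 2.8 [0.546 0.347 0.06 ]
top 0.81 [407. 253.] [57. 19.] 88.5 [ 0.584 -0.147  0.06 ]
top 0.62 [166. 248.] [9. 9.] 90.0 [0.606 0.402 0.06 ]
top 0.59 [490. 272.] [ 9. 43.] 90.0 [ 0.536 -0.335  0.06 ]
```

Request:
{"name": "arm_command", "arguments": {
  "commands": [
    [-0.05,0,1,0],
    [0,0,1,0],
    [0,0,1,0],
    [0,0,1,0],
    [0,0,1,0]
  ]
}}

```text
t: 30.08
eef_pos: [0.5475, 0.3461, 0.0859]
tool_rot: [[0.999, -0.054, 0.0], [-0.054, -0.999, -0.0], [0.0, 0.0, -1.0]]
ft_force: [0.4, -0.3, 1.0]
finger_gap: 0.0522
```

Request:
{"name": "arm_command", "arguments": {
  "commands": [
    [0,0,1,0],
    [0,0,0.9,0],
    [0,0,0.3,0],
    [0,0,0,0],
    [0,0,0,0]
  ]
}}

```text
t: 30.5
eef_pos: [0.5477, 0.3468, 0.0431]
tool_rot: [[0.999, -0.054, 0.0], [-0.054, -0.999, -0.0], [0.0, 0.0, -1.0]]
ft_force: [0.3, 0.3, -0.2]
finger_gap: 0.0522
```

Request:
{"name": "arm_command", "arguments": {
  "commands": [
    [0,0,0,0],
    [0,0,0,0],
    [0,0,0,0],
    [0,0,0,0],
    [0,0,0,0]
  ],
  "grip": 255
}}

```text
t: 30.92
eef_pos: [0.5486, 0.3489, 0.0447]
tool_rot: [[0.999, -0.053, 0.003], [-0.053, -0.999, 0.003], [0.003, -0.003, -1.0]]
ft_force: [-0.7, 5.2, 2.6]
finger_gap: 0.0345
```

Request:
{"name": "arm_command", "arguments": {
  "commands": [
    [0,0,-0.5,0],
    [0,0,-0.8,0],
    [0,0,-0.8,0],
    [0,0,-1,0],
    [0,0,-1,0]
  ]
}}

```text
t: 31.33
eef_pos: [0.547, 0.3467, 0.1262]
tool_rot: [[0.999, -0.053, -0.0], [-0.053, -0.999, -0.001], [-0.0, 0.001, -1.0]]
ft_force: [0.8, 0.1, -2.9]
finger_gap: 0.0341
```

Request:
{"name": "arm_command", "arguments": {
  "commands": [
    [0,0,-0.5,-0.42],
    [0.1,0.976,0,0],
    [0.1,0.976,0,0],
    [0.1,0.976,0,0],
    [0.1,0.976,0,0]
  ]
}}

```text
t: 31.75
eef_pos: [0.5543, 0.268, 0.1357]
tool_rot: [[1.0, -0.011, 0.001], [-0.011, -1.0, -0.0], [0.001, 0.0, -1.0]]
ft_force: [0.3, 0.3, -1.8]
finger_gap: 0.0341
```

Request:
{"name": "arm_command", "arguments": {
  "commands": [
    [0.1,0.976,0,0],
    [0.1,0.976,0,0],
    [0.1,0.976,0,0],
    [0.1,0.976,0,0],
    [0.1,0.976,0,0]
  ]
}}

```text
t: 32.17
eef_pos: [0.5632, 0.1701, 0.1357]
tool_rot: [[1.0, -0.011, 0.0], [-0.011, -1.0, -0.0], [0.0, 0.0, -1.0]]
ft_force: [0.1, 0.7, -3.4]
finger_gap: 0.034
```

Request:
{"name": "arm_command", "arguments": {
  "commands": [
    [0.1,0.976,0,0],
    [0.1,0.976,0,0],
    [0.1,0.976,0,0],
    [0.1,0.976,0,0],
    [0.1,0.976,0,0]
  ]
}}

```text
t: 32.58
eef_pos: [0.5721, 0.0724, 0.1357]
tool_rot: [[1.0, -0.011, 0.0], [-0.011, -1.0, -0.0], [0.0, 0.0, -1.0]]
ft_force: [0.2, -0.3, -2.9]
finger_gap: 0.0346
```

Request:
{"name": "arm_command", "arguments": {
  "commands": [
    [0.1,0.976,0,0],
    [0.1,0.976,0,0],
    [0.1,0.976,0,0],
    [0.1,0.976,0,0],
    [0.1,0.976,0,0]
  ]
}}

```text
t: 33.0
eef_pos: [0.581, -0.0253, 0.1356]
tool_rot: [[1.0, -0.011, 0.0], [-0.011, -1.0, -0.0], [0.0, 0.0, -1.0]]
ft_force: [0.7, -0.5, -3.6]
finger_gap: 0.0344
```

Request:
{"name": "arm_command", "arguments": {
  "commands": [
    [0.1,0.976,0,0],
    [0.1,0.976,0,0],
    [0.1,0.976,0,0],
    [0,0,0,0],
    [0,0,0,0]
  ]
}}

```text
t: 33.42
eef_pos: [0.5864, -0.0837, 0.1354]
tool_rot: [[1.0, -0.013, 0.0], [-0.013, -1.0, -0.0], [0.0, 0.0, -1.0]]
ft_force: [-0.4, -0.0, -2.9]
finger_gap: 0.0343
```

Request:
{"name": "arm_command", "arguments": {
  "commands": [
    [0,0,1,0],
    [0,0,1,0],
    [0,0,1,0],
    [0,0,0.8,0],
    [0,0,0.3,0]
  ]
}}

```text
t: 33.83
eef_pos: [0.5854, -0.082, 0.0521]
tool_rot: [[1.0, -0.009, -0.002], [-0.009, -1.0, -0.0], [-0.002, 0.0, -1.0]]
ft_force: [-16.6, 4.9, 67.5]
finger_gap: 0.0341
```

Request:
{"name": "arm_command", "arguments": {
  "commands": [
    [0,0,0.05,0],
    [0,0,0,0],
    [0,0,0,0]
  ]
}}

```text
t: 34.08
eef_pos: [0.587, -0.082, 0.0529]
tool_rot: [[1.0, -0.01, 0.001], [-0.01, -1.0, -0.0], [0.001, 0.0, -1.0]]
ft_force: [-0.9, 1.9, 3.9]
finger_gap: 0.0343
```

Request:
{"name": "arm_command", "arguments": {
  "commands": [
    [0,0,0,0],
    [0,0,0,0],
    [0,0,0,0],
    [0,0,0,0]
  ],
  "grip": 118
}}

```text
t: 34.42
eef_pos: [0.5865, -0.0827, 0.0518]
tool_rot: [[1.0, -0.011, 0.0], [-0.011, -1.0, -0.0], [0.0, 0.0, -1.0]]
ft_force: [0.1, 0.6, 0.7]
finger_gap: 0.0459
```

Request:
{"name": "arm_command", "arguments": {
  "commands": [
    [0,0,-1,0],
    [0,0,-1,0],
    [0,0,-0.7,0],
    [0,0,0,0],
    [0,0,0,0]
  ]
}}

```text
t: 34.83
eef_pos: [0.587, -0.0828, 0.1062]
tool_rot: [[1.0, -0.011, 0.002], [-0.011, -1.0, -0.0], [0.002, 0.0, -1.0]]
ft_force: [-0.6, 0.7, 0.4]
finger_gap: 0.0456
```

Request:
{"name": "arm_command", "arguments": {
  "commands": [
    [0,0.5,0,0],
    [0,0,0,0],
    [0,0,0,0],
    [0,0,0,0],
    [0,0,0,0]
  ],
  "grip": 255
}}

```text
t: 35.25
eef_pos: [0.5861, -0.0927, 0.1051]
tool_rot: [[1.0, -0.011, -0.001], [-0.011, -1.0, 0.0], [-0.001, -0.0, -1.0]]
ft_force: [-0.1, -0.4, 0.4]
finger_gap: -0.0001
```

```bash
python3 -c "
from h import *
print(state()['eef_pos']); rollers(); print(runs(-.0834)); print(runs(-.1494))"
```

```text
[ 0.58605616 -0.09274941  0.10509664]
35.25 [ 0.5861 -0.0927  0.1051] -0.0001
wrist 0.83 [294. 291.] [306.  95.] 88.6 [ 0.583 -0.084  0.06 ]
wrist 0.67 [432. 284.] [103. 302.] 6.0 [ 0.585 -0.145  0.06 ]
-22:117 -21:116 -20:100 -19:90 -18:92 -17:93 -16:95 -15:96 -14:97 -13:97 -12:100 -11:111 -10:114 -9:121 -8:124 -7:134 -6:136 -5:142 -4:143 -3:154 -2:157 -1:160 0:163 1:165 2:169 3:170 4:179 5:181 6:189 7:191 8:192 9:193 10:187 11:182 12:182 13:182 14:182 15:182 16:181 17:160 18:120 19:111 20:112 21:112 22:112
-22:104 -21:102 -20:102 -19:104 -18:103 -17:101 -16:99 -15:99 -14:98 -13:99 -12:99 -11:96 -10:96 -9:97 -8:100 -7:104 -6:111 -5:116 -4:127 -3:130 -2:137 -1:140 0:150 1:151 2:155 3:156 4:164 5:165 6:170 7:172 8:176 9:177 10:180 11:181 12:188 13:192 14:193 15:193 16:190 17:187 18:185 19:184 20:181 21:179 22:174
```

Request:
{"name": "arm_command", "arguments": {
  "commands": [
    [0,0,0.5,0],
    [0,0,0.45,0],
    [0,0,0,0],
    [0,0,0,0]
  ]
}}

```text
t: 35.78
eef_pos: [0.5871, -0.0933, 0.087]
tool_rot: [[1.0, -0.011, 0.001], [-0.011, -1.0, -0.001], [0.001, 0.001, -1.0]]
ft_force: [-2.0, -2.2, 11.7]
finger_gap: -0.0003
```

Request:
{"name": "arm_command", "arguments": {
  "commands": [
    [0,-0.25,0,0],
    [0,-0.25,0,0],
    [0,-0.25,0,0],
    [0,-0.25,0,0],
    [0,0,0,0]
  ]
}}

```text
t: 36.2
eef_pos: [0.5864, -0.072, 0.086]
tool_rot: [[1.0, -0.011, -0.0], [-0.011, -1.0, 0.0], [-0.001, -0.0, -1.0]]
ft_force: [0.4, -0.4, 0.3]
finger_gap: -0.0003
```

Request:
{"name": "arm_command", "arguments": {
  "commands": [
    [0,0,-1,0],
    [0,0,0,0],
    [0,0.5,0,0],
    [0,0,0,0],
    [0,0,0,0]
  ]
}}

```text
t: 36.62
eef_pos: [0.5859, -0.0835, 0.1057]
tool_rot: [[1.0, -0.012, -0.001], [-0.012, -1.0, 0.0], [-0.001, -0.0, -1.0]]
ft_force: [-0.1, 0.7, -0.4]
finger_gap: -0.0
```

```bash
python3 -c "
from h import *
print(state()['eef_pos']); rollers(); print(runs(-.0834)); rollers('top')"
```

```text
[ 0.58588472 -0.08345148  0.10567495]
36.6167 [ 0.5859 -0.0835  0.1057] -0.0
wrist 0.85 [461. 288.] [104. 306.] 3.1 [ 0.583 -0.149  0.06 ]
wrist 0.82 [311. 288.] [306.  98.] 87.6 [ 0.584 -0.082  0.06 ]
-22:113 -21:113 -20:115 -19:116 -18:114 -17:113 -16:101 -15:90 -14:92 -13:94 -12:95 -11:95 -10:97 -9:101 -8:105 -7:112 -6:116 -5:126 -4:129 -3:136 -2:138 -1:150 0:150 1:154 2:155 3:160 4:163 5:165 6:169 7:171 8:181 9:182 10:186 11:186 12:187 13:186 14:184 15:184 16:183 17:183 18:183 19:183 20:183 21:181 22:176
36.7667 [ 0.5861 -0.0829  0.106 ] -0.0004
top 0.58 [408. 275.] [14. 17.] 90.0 [ 0.532 -0.146  0.06 ]
top 0.57 [162. 273.] [18. 59.] 3.0 [0.551 0.413 0.06 ]
```

Request:
{"name": "arm_command", "arguments": {
  "commands": [
    [0,0,-1,0.42],
    [0,0,-1,0],
    [0,0,-1,0],
    [0,0,-1,0],
    [-0.12,-0.988,0,0]
  ],
  "grip": 100
}}

```text
t: 37.28
eef_pos: [0.5877, -0.065, 0.1907]
tool_rot: [[0.998, -0.055, 0.006], [-0.055, -0.999, -0.002], [0.006, 0.001, -1.0]]
ft_force: [1.1, -0.2, -0.2]
finger_gap: 0.0518
```

Request:
{"name": "arm_command", "arguments": {
  "commands": [
    [-0.12,-0.988,0,0],
    [-0.12,-0.988,0,0],
    [-0.12,-0.988,0,0],
    [-0.12,-0.988,0,0],
    [-0.12,-0.988,0,0]
  ]
}}

```text
t: 37.7
eef_pos: [0.5782, 0.0375, 0.1866]
tool_rot: [[0.999, -0.053, -0.0], [-0.053, -0.999, 0.0], [-0.0, -0.0, -1.0]]
ft_force: [0.8, 0.3, 0.4]
finger_gap: 0.0521
```

Request:
{"name": "arm_command", "arguments": {
  "commands": [
    [-0.12,-0.988,0,0],
    [-0.12,-0.988,0,0],
    [-0.12,-0.988,0,0],
    [-0.12,-0.988,0,0],
    [-0.12,-0.988,0,0]
  ]
}}

```text
t: 38.12
eef_pos: [0.5714, 0.1368, 0.1865]
tool_rot: [[0.999, -0.053, -0.0], [-0.053, -0.999, -0.0], [-0.0, 0.0, -1.0]]
ft_force: [0.4, -0.9, 0.2]
finger_gap: 0.052
```

Request:
{"name": "arm_command", "arguments": {
  "commands": [
    [-0.12,-0.988,0,0],
    [-0.12,-0.988,0,0],
    [-0.12,-0.988,0,0],
    [-0.12,-0.988,0,0],
    [-0.12,-0.988,0,0]
  ]
}}

```text
t: 38.53
eef_pos: [0.5647, 0.2361, 0.1865]
tool_rot: [[0.999, -0.053, -0.0], [-0.053, -0.999, -0.0], [-0.0, 0.0, -1.0]]
ft_force: [-0.5, -0.5, 0.2]
finger_gap: 0.052
```

Request:
{"name": "arm_command", "arguments": {
  "commands": [
    [-0.12,-0.988,0,0],
    [-0.12,-0.988,0,0],
    [-0.12,-0.988,0,0],
    [-0.12,-0.988,0,0],
    [-0.12,-0.988,0,0]
  ]
}}

```text
t: 38.95
eef_pos: [0.5579, 0.3354, 0.1865]
tool_rot: [[0.999, -0.053, -0.0], [-0.053, -0.999, -0.0], [-0.0, 0.0, -1.0]]
ft_force: [1.0, -0.9, -0.1]
finger_gap: 0.0519
```

Request:
{"name": "arm_command", "arguments": {
  "commands": [
    [-0.12,-0.988,0,0],
    [-0.12,-0.988,0,0],
    [-0.12,-0.988,0,0],
    [-0.12,-0.988,0,0],
    [0,0,0,0]
  ]
}}

```text
t: 39.37
eef_pos: [0.5523, 0.4172, 0.1865]
tool_rot: [[0.999, -0.051, 0.0], [-0.051, -0.999, 0.002], [0.0, -0.002, -1.0]]
ft_force: [-0.3, -1.2, 0.4]
finger_gap: 0.0519
```

```bash
python3 -c "
from h import *
print(state()['q'][5]);rollers(); print(runs(.411,.0543,.016)); rollers('top')"
```

```text
129.81728988183522
39.3667 [0.5523 0.4172 0.1865] 0.0519
wrist 0.81 [322. 237.] [212.  67.] 90.0 [0.553 0.413 0.06 ]
-22:66 -21:77 -20:105 -19:116 -18:132 -17:151 -16:161 -15:162 -14:162 -13:163 -12:162 -11:163 -10:162 -9:163 -8:162 -7:163 -6:162 -5:162 -4:163 -3:163 -2:163 -1:162 0:162 1:161 2:151 3:153 4:166 5:191 6:218 7:226 8:228 9:228 10:227 11:224 12:221 13:219 14:218 15:217 16:215 17:212 18:203 19:167 20:128 21:65 22:51
39.5167 [0.5525 0.4134 0.1863] 0.052
top 0.9 [377. 253.] [57. 18.] 88.7 [ 0.585 -0.079  0.06 ]
top 0.82 [161. 272.] [18. 58.] 3.3 [0.552 0.413 0.06 ]
top 0.76 [406. 253.] [58. 18.] 87.8 [ 0.584 -0.145  0.06 ]
top 0.33 [208. 274.] [123.  74.] 2.6 [0.546 0.308 0.06 ]
```

Request:
{"name": "arm_command", "arguments": {
  "commands": [
    [0,0,1,0],
    [0,0,1,0],
    [0,0,1,0],
    [0,0,1,0],
    [0,0,1,0]
  ]
}}

```text
t: 40.03
eef_pos: [0.5531, 0.4127, 0.0861]
tool_rot: [[0.999, -0.054, 0.0], [-0.054, -0.999, 0.0], [0.0, -0.0, -1.0]]
ft_force: [0.4, 0.6, -0.6]
finger_gap: 0.0524
```

Request:
{"name": "arm_command", "arguments": {
  "commands": [
    [0,0,1,0],
    [0,0,0.9,0],
    [0,0,0.3,0],
    [0,0,0,0],
    [0,0,0,0]
  ]
}}

```text
t: 40.45
eef_pos: [0.5532, 0.4134, 0.0432]
tool_rot: [[0.999, -0.054, 0.0], [-0.054, -0.999, 0.0], [0.0, -0.0, -1.0]]
ft_force: [-0.1, -0.0, 0.6]
finger_gap: 0.0519
```

Request:
{"name": "arm_command", "arguments": {
  "commands": [
    [0,0,0,0],
    [0,0,0,0],
    [0,0,0,0],
    [0,0,0,0],
    [0,0,0,0]
  ],
  "grip": 255
}}

```text
t: 40.87
eef_pos: [0.5538, 0.4146, 0.0445]
tool_rot: [[0.999, -0.053, 0.002], [-0.053, -0.999, 0.002], [0.002, -0.002, -1.0]]
ft_force: [-0.6, -0.3, 6.8]
finger_gap: 0.0342
```

Request:
{"name": "arm_command", "arguments": {
  "commands": [
    [0,0,-0.5,0],
    [0,0,-0.8,0],
    [0,0,-0.8,0],
    [0,0,-1,0],
    [0,0,-1,0]
  ]
}}

```text
t: 41.28
eef_pos: [0.5523, 0.4133, 0.1257]
tool_rot: [[0.999, -0.053, -0.001], [-0.053, -0.999, -0.001], [-0.001, 0.001, -1.0]]
ft_force: [1.0, 1.0, -1.8]
finger_gap: 0.0344
```

Request:
{"name": "arm_command", "arguments": {
  "commands": [
    [0,0,-0.5,-0.42],
    [0.1,0.96,0,0],
    [0.1,0.96,0,0],
    [0.1,0.96,0,0],
    [0.1,0.96,0,0]
  ]
}}

```text
t: 41.7
eef_pos: [0.5591, 0.3342, 0.1339]
tool_rot: [[1.0, -0.012, -0.002], [-0.012, -1.0, -0.002], [-0.002, 0.002, -1.0]]
ft_force: [0.7, 0.7, -2.7]
finger_gap: 0.0347
```

Request:
{"name": "arm_command", "arguments": {
  "commands": [
    [0.1,0.96,0,0],
    [0.1,0.96,0,0],
    [0.1,0.96,0,0],
    [0.1,0.96,0,0],
    [0.1,0.96,0,0]
  ]
}}

```text
t: 42.12
eef_pos: [0.5678, 0.2379, 0.1338]
tool_rot: [[1.0, -0.012, -0.002], [-0.012, -1.0, -0.001], [-0.002, 0.001, -1.0]]
ft_force: [0.4, -0.3, -1.5]
finger_gap: 0.0341
```

Request:
{"name": "arm_command", "arguments": {
  "commands": [
    [0.1,0.96,0,0],
    [0.1,0.96,0,0],
    [0.1,0.96,0,0],
    [0.1,0.96,0,0],
    [0.1,0.96,0,0]
  ]
}}

```text
t: 42.53
eef_pos: [0.5765, 0.142, 0.1339]
tool_rot: [[1.0, -0.012, -0.002], [-0.012, -1.0, -0.001], [-0.002, 0.001, -1.0]]
ft_force: [0.1, -0.9, -2.3]
finger_gap: 0.0346
```

Request:
{"name": "arm_command", "arguments": {
  "commands": [
    [0.1,0.96,0,0],
    [0.1,0.96,0,0],
    [0.1,0.96,0,0],
    [0.1,0.96,0,0],
    [0.1,0.96,0,0]
  ]
}}

```text
t: 42.95
eef_pos: [0.5851, 0.0462, 0.1339]
tool_rot: [[1.0, -0.012, -0.002], [-0.012, -1.0, -0.001], [-0.002, 0.001, -1.0]]
ft_force: [-0.4, -0.1, -3.4]
finger_gap: 0.034
```

Request:
{"name": "arm_command", "arguments": {
  "commands": [
    [0,0,0,0],
    [0,0,0,0]
  ]
}}

```text
t: 43.12
eef_pos: [0.5855, 0.0466, 0.134]
tool_rot: [[1.0, -0.014, -0.002], [-0.014, -1.0, -0.0], [-0.002, 0.0, -1.0]]
ft_force: [0.8, 0.1, -2.5]
finger_gap: 0.0346
```

Request:
{"name": "arm_command", "arguments": {
  "commands": [
    [0,-0.1,1,0],
    [0,0,1,0],
    [0,0,0.8,0],
    [0,0,0.6,0],
    [0,0,0.4,0]
  ]
}}

```text
t: 43.53
eef_pos: [0.5855, 0.0507, 0.0571]
tool_rot: [[1.0, -0.011, -0.002], [-0.011, -1.0, -0.0], [-0.002, 0.0, -1.0]]
ft_force: [-0.5, -0.0, -1.9]
finger_gap: 0.0342
```

Request:
{"name": "arm_command", "arguments": {
  "commands": [
    [0,0,0.12,0],
    [0,0,0.1,0],
    [0,0,0,0],
    [0,0,0,0]
  ]
}}

```text
t: 43.87
eef_pos: [0.5873, 0.0506, 0.055]
tool_rot: [[1.0, -0.011, 0.001], [-0.011, -1.0, 0.0], [0.001, -0.0, -1.0]]
ft_force: [-0.0, -0.7, -2.7]
finger_gap: 0.0343
```

Request:
{"name": "arm_command", "arguments": {
  "commands": [
    [0,0,0,0],
    [0,0,0,0],
    [0,0,0,0],
    [0,0,0,0]
  ],
  "grip": 118
}}

```text
t: 44.2
eef_pos: [0.5871, 0.0506, 0.0548]
tool_rot: [[1.0, -0.011, 0.001], [-0.011, -1.0, 0.0], [0.001, -0.0, -1.0]]
ft_force: [-0.1, 0.2, -0.8]
finger_gap: 0.0464
```

Request:
{"name": "arm_command", "arguments": {
  "commands": [
    [0,0,-1,0],
    [0,0,-1,0],
    [0,0,-0.7,0],
    [0,0,0,0],
    [0,0,0,0]
  ]
}}

```text
t: 44.62
eef_pos: [0.5874, 0.0506, 0.1089]
tool_rot: [[1.0, -0.011, 0.002], [-0.011, -1.0, 0.0], [0.002, -0.0, -1.0]]
ft_force: [-0.9, 0.8, -0.2]
finger_gap: 0.0458
```

Request:
{"name": "arm_command", "arguments": {
  "commands": [
    [0,-0.5,0,0],
    [0,0,0,0],
    [0,0,0,0],
    [0,0,0,0],
    [0,0,0,0]
  ],
  "grip": 255
}}

```text
t: 45.03
eef_pos: [0.5866, 0.0606, 0.1077]
tool_rot: [[1.0, -0.011, -0.001], [-0.011, -1.0, -0.0], [-0.001, 0.0, -1.0]]
ft_force: [0.7, -0.8, 0.8]
finger_gap: 0.0003
```

```bash
python3 -c "
from h import *
print(state()['eef_pos']); rollers(); print(runs(.0486)); rollers('top')"
```

```text
[0.58658564 0.06060117 0.10770793]
45.0333 [0.5866 0.0606 0.1077] 0.0003
wrist 0.73 [342. 286.] [303. 101.] 90.0 [0.584 0.048 0.06 ]
wrist 0.68 [599. 285.] [302.  80.] 90.0 [ 0.583 -0.068  0.06 ]
wrist 0.6 [452. 251.] [374. 284.] 0.0 [ 0.6   -0.001  0.06 ]
-22:122 -21:121 -20:103 -19:104 -18:105 -17:130 -16:140 -15:141 -14:140 -13:141 -12:141 -11:141 -10:140 -9:141 -8:141 -7:140 -6:141 -5:141 -4:140 -3:140 -2:141 -1:140 0:141 1:141 2:141 3:141 4:141 5:157 6:195 7:197 8:201 9:202 10:203 11:203 12:199 13:197 14:196 15:195 16:194 17:192 18:190 19:183 20:159 21:130 22:128
45.1833 [0.5868 0.0605 0.1081] 0.0
top 0.87 [378. 253.] [57. 17.] 88.6 [ 0.585 -0.08   0.06 ]
top 0.75 [322. 276.] [12. 17.] 90.0 [0.535 0.05  0.06 ]
top 0.23 [489. 271.] [ 9. 41.] 87.7 [ 0.536 -0.335  0.06 ]
top 0.23 [478. 276.] [65. 43.] 14.3 [ 0.525 -0.307  0.06 ]
top 0.2 [364. 254.] [ 62. 115.] 89.1 [ 0.584 -0.049  0.06 ]
```

Request:
{"name": "arm_command", "arguments": {
  "commands": [
    [0,0.07,0.6,0],
    [0,0,0.48,0],
    [0,0,0,0],
    [0,0,0,0]
  ]
}}

```text
t: 45.62
eef_pos: [0.5878, 0.0595, 0.0873]
tool_rot: [[1.0, -0.012, 0.002], [-0.012, -1.0, 0.001], [0.002, -0.001, -1.0]]
ft_force: [-2.1, 2.3, 15.4]
finger_gap: 0.0001
```

Request:
{"name": "arm_command", "arguments": {
  "commands": [
    [0,0.25,0,0],
    [0,0.25,0,0],
    [0,0.25,0,0],
    [0,0.25,0,0],
    [0,0,0,0]
  ]
}}

```text
t: 46.03
eef_pos: [0.5879, 0.0386, 0.087]
tool_rot: [[1.0, -0.011, 0.003], [-0.011, -1.0, 0.0], [0.003, -0.0, -1.0]]
ft_force: [1.6, -2.2, 11.1]
finger_gap: -0.0
```

Request:
{"name": "arm_command", "arguments": {
  "commands": [
    [0,0,-1,0],
    [0,0,0,0],
    [0,-0.9,0,0],
    [0,0,0,0],
    [0,0,0,0]
  ]
}}

```text
t: 46.45
eef_pos: [0.5864, 0.0575, 0.1056]
tool_rot: [[1.0, -0.01, -0.001], [-0.01, -1.0, -0.0], [-0.001, 0.0, -1.0]]
ft_force: [-0.4, -0.3, 0.6]
finger_gap: 0.0
```

```bash
python3 -c "
from h import *
print(state()['eef_pos']); print(runs(.0486))"
```

```text
[0.58636465 0.05748539 0.10559663]
-22:123 -21:123 -20:123 -19:121 -18:122 -17:123 -16:125 -15:110 -14:107 -13:108 -12:111 -11:114 -10:128 -9:131 -8:139 -7:141 -6:146 -5:149 -4:156 -3:161 -2:163 -1:168 0:169 1:176 2:176 3:180 4:181 5:186 6:191 7:193 8:200 9:200 10:201 11:199 12:196 13:196 14:194 15:194 16:194 17:193 18:190 19:184 20:164 21:131 22:128
```

Request:
{"name": "arm_command", "arguments": {
  "commands": [
    [0,0,0.5,0],
    [0,0,0.45,0],
    [0,0,0,0],
    [0,0,0,0]
  ]
}}

```text
t: 46.83
eef_pos: [0.5874, 0.0569, 0.0879]
tool_rot: [[1.0, -0.012, 0.001], [-0.012, -1.0, 0.0], [0.001, -0.0, -1.0]]
ft_force: [-2.4, 0.9, 13.5]
finger_gap: 0.0
```

Request:
{"name": "arm_command", "arguments": {
  "commands": [
    [0,0.2,0,0],
    [0,0.2,0,0],
    [0,0.2,0,0],
    [0,0.2,0,0],
    [0,0,0,0]
  ]
}}

```text
t: 47.25
eef_pos: [0.586, 0.0402, 0.0866]
tool_rot: [[1.0, -0.012, -0.002], [-0.012, -1.0, -0.0], [-0.002, 0.0, -1.0]]
ft_force: [0.4, 0.6, -0.6]
finger_gap: 0.0001
```

Request:
{"name": "arm_command", "arguments": {
  "commands": [
    [0,0,-1,0],
    [0,0,0,0],
    [0,-0.4,0,0],
    [0,0,0,0],
    [0,0,0,0]
  ]
}}

```text
t: 47.67
eef_pos: [0.5863, 0.0497, 0.1068]
tool_rot: [[1.0, -0.011, -0.001], [-0.011, -1.0, -0.0], [-0.001, 0.0, -1.0]]
ft_force: [0.0, -0.0, -0.0]
finger_gap: -0.0001
```

```bash
python3 -c "
from h import *
print(state()['eef_pos']); print(runs(.0486)); rollers('top')"
```

```text
[0.58626653 0.04967822 0.10684173]
-22:100 -21:100 -20:101 -19:102 -18:103 -17:104 -16:104 -15:106 -14:111 -13:121 -12:125 -11:136 -10:137 -9:142 -8:143 -7:153 -6:155 -5:163 -4:166 -3:171 -2:174 -1:175 0:178 1:179 2:187 3:188 4:195 5:196 6:199 7:199 8:197 9:196 10:194 11:194 12:193 13:192 14:191 15:186 16:153 17:130 18:130 19:129 20:129 21:129 22:128
47.7167 [0.5862 0.0495 0.1069] 0.0001
top 0.87 [380. 253.] [57. 16.] 82.9 [ 0.585 -0.085  0.06 ]
top 0.71 [406. 253.] [57. 17.] 87.8 [ 0.584 -0.146  0.06 ]
top 0.55 [323. 276.] [12. 16.] 90.0 [0.535 0.047 0.06 ]
```

Request:
{"name": "arm_command", "arguments": {
  "commands": [
    [0,0,-1,0],
    [0,0,-1,0],
    [0,0,-1,0],
    [0,0,-1,0],
    [0,0,-1,0]
  ]
}}

```text
t: 48.23
eef_pos: [0.5865, 0.0491, 0.2083]
tool_rot: [[1.0, -0.011, -0.001], [-0.011, -1.0, -0.0], [-0.001, 0.0, -1.0]]
ft_force: [0.3, 1.0, -0.8]
finger_gap: 0.0003
```

Request:
{"name": "arm_command", "arguments": {
  "commands": [
    [0,1,-1,0],
    [0,1,-1,0],
    [0,1,-1,0],
    [0,1,-1,0],
    [0,1,-1,0]
  ]
}}

```text
t: 48.65
eef_pos: [0.5853, -0.0518, 0.3084]
tool_rot: [[1.0, -0.011, -0.0], [-0.011, -1.0, 0.0], [-0.0, 0.0, -1.0]]
ft_force: [0.9, -0.1, 0.6]
finger_gap: -0.0002
```

Request:
{"name": "arm_command", "arguments": {
  "commands": [
    [-1,0,0,0],
    [-1,0,0,0],
    [0,0,0,0],
    [0,0,0,0]
  ]
}}

```text
t: 48.98
eef_pos: [0.545, -0.0506, 0.3077]
tool_rot: [[1.0, -0.012, 0.0], [-0.012, -1.0, -0.0], [0.0, 0.0, -1.0]]
ft_force: [0.1, 0.2, 0.6]
finger_gap: 0.0
```

```bash
python3 -c "
from h import *
save('wrist','w8.png',(120,60,520,360),2); rollers(); rollers('top')
print(runs(-.1494)); print(runs(-.0834)); print(runs(.0486))"
```

```text
49.0333 [ 0.5458 -0.0504  0.3077] -0.0001
wrist 0.96 [203. 158.] [160.  49.] 86.6 [0.588 0.047 0.06 ]
wrist 0.85 [350. 158.] [159.  47.] 90.0 [ 0.586 -0.082  0.06 ]
wrist 0.68 [315. 152.] [157. 313.] 89.7 [ 0.592 -0.051  0.06 ]
wrist 0.64 [426. 159.] [ 49. 159.] 2.7 [ 0.585 -0.148  0.06 ]
49.1333 [ 0.5462 -0.0503  0.3075] 0.0
top 0.96 [322. 254.] [57. 17.] 90.0 [0.586 0.047 0.06 ]
-22:114 -21:114 -20:118 -19:114 -18:114 -17:116 -16:121 -15:126 -14:128 -13:121 -12:113 -11:110 -10:110 -9:112 -8:116 -7:121 -6:128 -5:135 -4:142 -3:148 -2:154 -1:160 0:166 1:169 2:172 3:176 4:181 5:185 6:188 7:191 8:194 9:196 10:199 11:202 12:210 13:215 14:215 15:214 16:210 17:205 18:203 19:201 20:197 21:194 22:188
-22:132 -21:133 -20:133 -19:134 -18:134 -17:133 -16:127 -15:114 -14:107 -13:108 -12:109 -11:111 -10:113 -9:116 -8:121 -7:126 -6:133 -5:141 -4:146 -3:151 -2:156 -1:165 0:169 1:172 2:175 3:179 4:183 5:186 6:189 7:193 8:198 9:202 10:206 11:209 12:214 13:214 14:211 15:207 16:205 17:203 18:202 19:201 20:199 21:197 22:188
-22:101 -21:103 -20:104 -19:107 -18:109 -17:110 -16:111 -15:112 -14:119 -13:127 -12:135 -11:143 -10:147 -9:151 -8:158 -7:165 -6:170 -5:174 -4:178 -3:182 -2:185 -1:189 0:194 1:203 2:209 3:211 4:210 5:206 6:203 7:202 8:201 9:201 10:201 11:198 12:187 13:167 14:148 15:138 16:132 17:128 18:127 19:126 20:129 21:126 22:126
```

View pics/w8.png

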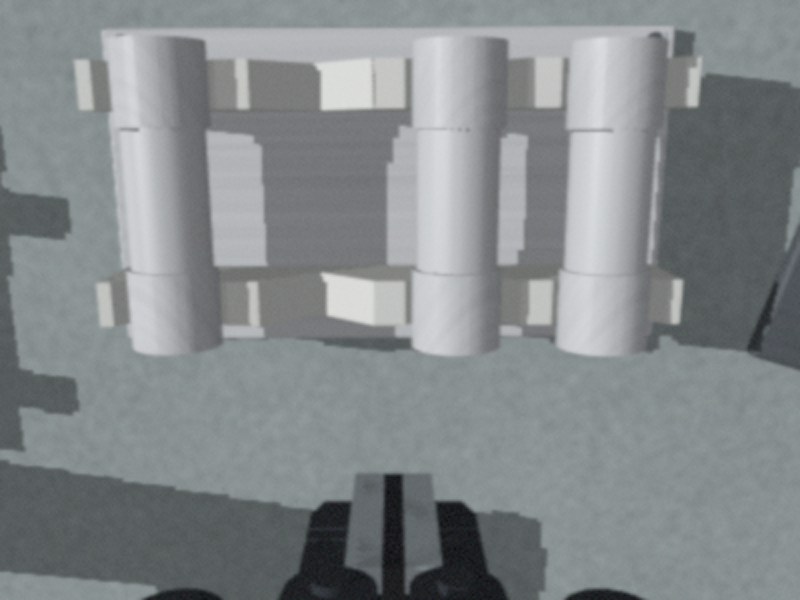

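```bash
python3 -c "
from h import *
save('scene','s9.png',(80,160,400,360),2.4)
for n in ('spanner','roller1'):
  for o in outline_of(n,'scene'): print(n,round(o['p'],2),np.round(o['point']))"
```

```text
spanner 0.59 [276. 280.]
spanner 0.45 [156. 234.]
roller1 0.86 [304. 257.]
roller1 0.8 [258. 269.]
```

View pics/s9.png

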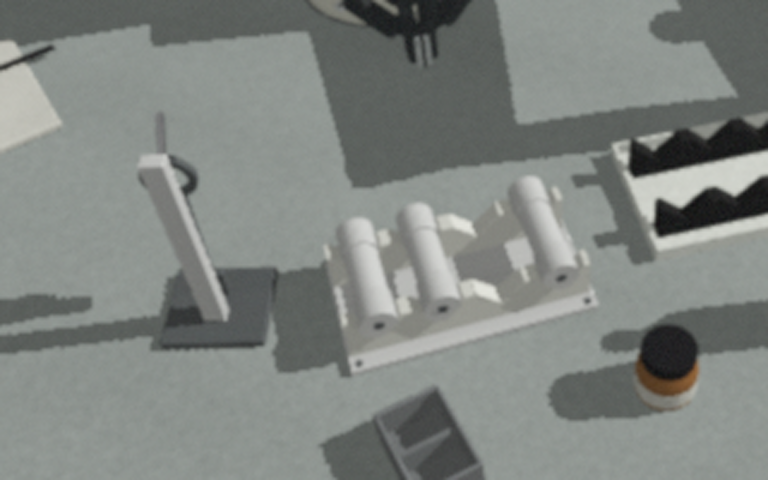

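```bash
python3 -c "
from h import *
print(close_job(), state()['t'])"
```

```text
the job is handed in; nothing more can be done
the job is handed in; nothing more can be done
```

The job is handed in: the spanner hangs by its eye on the peg, and all three rollers that were present lie home in grooves 1, 2 and 4 of the rack. It took about 49 s of the 210 s allowed.

**Spanner:** After I let go, the eye slid to the post and the spanner swung down. The last scene picture shows it still hanging there.

**Rollers:** I rubbed them 3, 1 and 2 times for grooves 1, 2 and 4. In each last rub the contact force fell from the start-of-rub 4.5 to 13.5 N to about 0 N. The roller's visible edge also moved about 4 mm sideways, which fits the flats dropping home against a wall.

**Last look from above:** The three rollers lay parallel in their grooves with no flats showing, and their centres along the rack were within about 3 mm of the middle. The tray was empty. The jar and screw box stood undisturbed. The bottle was outside that last picture, and the arm never went near it.

**Checks that failed or disagreed:**
- **Force spike:** setting the second roller down gave a brief 67 N on the wrist, below the 120 N limit.
- **Odd reading:** one top-camera reading showed the groove 2 roller 6 degrees askew. The arm was partly in front of that view, and the close wrist picture showed it straight.
- **Not checked:** I did not press on the rollers again after their last rub.
- **False detection:** in the last scene picture the network also reported a "spanner" on the rack, ahead of the real one. The picture shows only rollers there.

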